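# Line up the table condiments by height

### The job

Reset this eatery table: stand the four condiments upright on the black pads of the low wooden condiment stand in order of height, one centred on each pad, with the tallest at the end next to the green menu holder and so on down to the shortest at the other end. The flat spice tin has slipped down between the two napkin boxes; draw it up by its top and stand it with its broad side running along the row. Never let any of the four tip over, and leave the mug where it stands.

Things in the scene. Friction and masses are not known exactly. Their poses are not given: they have to be found in the camera images.
- soy_bottle: amber glass soy sauce bottle with a paper band and a black cap, 146 mm tall, about 0.3 kg. Round body 54 mm in diameter from the base up to 112 mm, then a short shoulder and the cap. Stands loose on the table. Origin: centre of its base; z up.
- spice_tin: flat steel spice tin with a black lid, 114 mm tall, 62 mm wide (its x axis), 30 mm thick (its y axis), about 0.14 kg. Origin: centre of its base; z up. It starts upright on the table in the 36 mm gap between two fixed wooden napkin boxes, each 150 mm long (along the tin's x), 75 mm across and 71 mm high, on its +y and -y sides; its top 43 mm stands out.
- chilli_tube: round wooden chilli shaker with two dark rings and a dark stopper, 88 mm tall in all; plain body 42 mm in diameter up to 76 mm, about 0.09 kg. Stands loose on the table. Origin: centre of its base; z up.
- salt_pot: squat white ceramic salt pot with a lid and small knob, 64 mm tall in all; body 52 mm in diameter up to 44 mm, lid rim 54 mm in diameter above it, about 0.16 kg. Stands loose on the table. Origin: centre of its base; z up.
- pad_a: black square rubber pad 62 x 62 mm, 3 mm thick, the leftmost (seen from the robot) of four in a row on the low wooden condiment stand. Origin: centre of its underside; its top, where a thing stands, is 3 mm above that and 11 mm above the table. Its y axis runs along the row towards the left end, its x axis across the row.
- pad_b: black square rubber pad 62 x 62 mm, 3 mm thick, the second from the left (seen from the robot) of four in a row on the low wooden condiment stand. Origin: centre of its underside; its top, where a thing stands, is 3 mm above that and 11 mm above the table. Pads are 74 mm apart centre to centre.
- pad_c: black square rubber pad 62 x 62 mm, 3 mm thick, the third from the left (seen from the robot) of four in a row on the low wooden condiment stand. Origin: centre of its underside; its top, where a thing stands, is 3 mm above that and 11 mm above the table. The fixed stand measures 104 mm across, 312 mm along the row.
- pad_d: black square rubber pad 62 x 62 mm, 3 mm thick, the rightmost (seen from the robot) of four in a row on the low wooden condiment stand. Origin: centre of its underside; its top, where a thing stands, is 3 mm above that and 11 mm above the table. The stand's rim rises to 14 mm above the table and begins 44 mm either side of the row's centre line.
- menu_holder: fixed pair of green steel bookends with menu cards between them, 100 mm wide across the row, 46 mm thick along the row, 150 mm tall. It stands just beyond either the left or the right end of the condiment stand, its centre 76 mm from the centre of the nearest pad (a low white call button, 21 mm high, stands beyond the other end). Origin: centre of its underside.
- mug: blue mug, 76 mm in diameter, 88 mm tall, with a handle; stands loose beside a black bowl on a small black tray (160 x 190 mm, 12 mm high) on the side of the table away from the napkin boxes. Origin: centre of its base. To be left alone.
There are look-alikes about, which are no part of the job. Leave any blue or yellow look-alike of the chilli_tube alone.

How it is judged:
By the outcome, as a careful person would: the job done as asked, in the order asked, and still so for the second after the job is handed in, with the robot touching nothing.
It also fails if it takes over 120 s, if anything falls off the work surface, if the arm or the gripper's body presses on something with over 40 N, if the wrist force passes 120 N, or if a joint passes its speed limit or range.

### The arm

A 6-joint arm with a two-finger parallel gripper is mounted at the origin on the work surface. World frame = base frame: x ahead of the robot, y to its left, z up, the work surface at z = 0. Lengths are in m, angles in degrees, forces in N, time in s.
With the tool pointing down it reaches from about 0.4 to 0.825 m from the base axis. Payload 7 kg.
Tool frame: the origin (TCP) lies midway between the tips of the shut fingers; the grasp point (between the pads) lies 19 mm behind it (r.grasp_offset is the distance from the TCP to the grasp point, in m); z points along the fingers, x is the direction in which the jaws open and shut, and the axes are right-handed (so a half turn about z gives the same grasp; the last joint's range is limited). The gripper opens to 88 mm and grips with 3 to 60 N. Pads are 19 mm wide; open, the fingers measure 130 mm over their backs; the gripper's body (78 mm by 193 mm) begins 47 mm behind the grasp point.
Start: joints at [84.173, 20.546, 0.682, 0, -70.136, -16.507], TCP at [0.257, 0.624, 0.227] pointing down, gripper open.
Joint ranges: [-176.03, 176.03], [-82.01, 121.73], [-58.28, 71.71], [-173.87, 95.51], [-174.79, -0.11], [-173.66, 173.66]. Speed limits (degrees/s): [136.94, 136.94, 172.46, 180, 180, 180].

### API

Orientations are given as [roll, pitch, yaw] about the fixed x, y, z axes, in that order (R = Rz(yaw) Ry(pitch) Rx(roll)).
In Python, from plant import r gives the robot as it stands.
- The arm moves only by the tool step_arm, never from a script. Its argument "deltas" is a list of rows, each a list of 7 numbers: the turn, a rotation vector about the tool's x, y, z in rad, then the shift along the tool's x, y, z in mm, then the opening, from -1 (shut) to 1 (fully open), so that 0 is half open. In form: [[ax, ay, az, x, y, z, grip], ...]. A call has 1 to 10 rows; each row shifts and turns the pose as measured when the row begins, along the tool's axes as they then stand; what a row does not reach is not made up. A row lasts 1/10 s, in which the tool goes at most 50 mm and 8.59 degrees, less where a joint would pass 70% of its speed; a pose out of reach is approached as far as the arm can. A call with a gripper value outside its range is refused whole. The fingers move at their own pace and stop on an object; "squeeze" is the grip in N (left out, the last holds). Time passes only in rows, so rows that do not move let the fingers close. It gives the time, the measured TCP pose, the force and the opening at its end, in the units of the state.
- r.get_state(): the state, without advancing time (a new reading comes with each control period).
- r.capture(name): name is "side" or "top"; returns the picture (480x640x3 uint8, red, green, blue); there is no depth.
- r.camera_info(name): a dict with "vertical_fov" (degrees; the focal length in pixels is half the picture's height over the tangent of half this angle, whatever the lens; pixels are square), "cx", "cy" (the principal point, pixels), "view" (4x4, takes a point from world to camera coordinates). Camera axes: x right, y down, z forward; pixel columns grow to the right and rows downward; lengths in m; the calibration is good to about 2 mm. A picture is of the moment at which its call begins. camera_info takes no time and is no camera call.
- r.close_job(): hands the job in, once; it reports no verdict.
The state is a dict: "time_s": time; "joints": joint angles; "qd": joint speeds; "joint_torque": joint torques, N m; "tcp_pos": TCP position; "eef_rot": TCP orientation; "contact_force": force on the tool from outside, world axes, zero at the start; "moment": the same for the moment, N m; "gripper_width": finger opening in m.
Only numpy, scipy, OpenCV 4.12 (cv2) and the standard library are available. Lean on these libraries where they do the work, as an engineer would, in place of code of your own. Each camera call takes 0.05 s, during which the arm holds its last target.

## Working session

There is one attempt and no reset: what is moved stays moved. The work goes in short steps, Python scripts to look and compute and a tool call to move; the robot and the scene stay as the last step left them, time stands still between calls to the robot, and variables do not carry over. Pictures are saved under pics/ and viewed, and the job is handed in when it is done.

Besides the shell and the picture viewer there is one more tool, called after "Request:" by a JSON object that holds its "fn" and its "kwargs", one argument or row to a line. step_arm: Moves the arm, as the interface text tells. Its arguments: {"type":"object","properties":{"deltas":{"type":"array","items":{"type":"array","items":{"type":"number"}}},"squeeze":{"type":"number"}},"required":["deltas"]}

```bash
ls; mkdir -p pics
python3 - <<'E'
from plant import r
import cv2
for n in("side","top"):
    cv2.imwrite(f"pics/{n}0.png",r.capture(n)[:,:,::-1]); print(r.camera_info(n))
print(r.get_state())
E
```

```text
pics
{'vertical_fov': 48.56614294726403, 'cx': 324.9504149527828, 'cy': 244.32773207454852, 'view': array([[ 0.924947  , -0.37974373,  0.01636295, -0.48769662],
       [-0.24798863, -0.63553465, -0.73116164,  0.15697549],
       [ 0.28805327,  0.67222794, -0.682008  ,  1.04897769],
       [ 0.        ,  0.        ,  0.        ,  1.        ]])}
{'vertical_fov': 44.04619325569029, 'cx': 320.20230552937784, 'cy': 235.31004519184916, 'view': array([[ 2.91046542e-02, -9.99574651e-01,  1.85384956e-03,
        -3.03308528e-02],
       [-9.96178240e-01, -2.91584584e-02, -8.23328464e-02,
         5.36173114e-01],
       [ 8.23518815e-02,  5.49504429e-04, -9.96603164e-01,
         1.44047330e+00],
       [ 0.00000000e+00,  0.00000000e+00,  0.00000000e+00,
         1.00000000e+00]])}
{'time_s': 0.1, 'joints': array([ 8.41728695e+01,  2.05869956e+01,  6.37707428e-01, -1.79106207e-02,
       -7.01346959e+01, -1.65053948e+01]), 'qd': array([ 0.03535918, -0.13089496,  0.07866338,  0.13163196,  0.0942763 ,
        0.13607832]), 'joint_torque': array([-1.86981248e-03, -5.84166741e+01,  2.93748719e+01,  7.01561451e+00,
        1.01078243e-02, -5.23309711e-05]), 'tcp_pos': array([0.25636089, 0.62394363, 0.22570961]), 'eef_rot': array([-1.79992282e+02, -8.53073887e-02, -1.12338630e+02]), 'contact_force': array([-0.10926314,  0.33384737, -0.2536882 ]), 'moment': array([-0.00766437,  0.00080341,  0.0320841 ]), 'gripper_width': 0.08739915429324036}
```

View pics/side0.png

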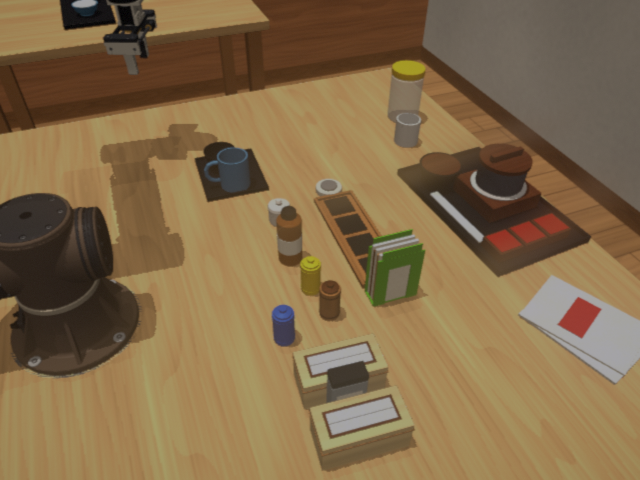

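View pics/top0.png

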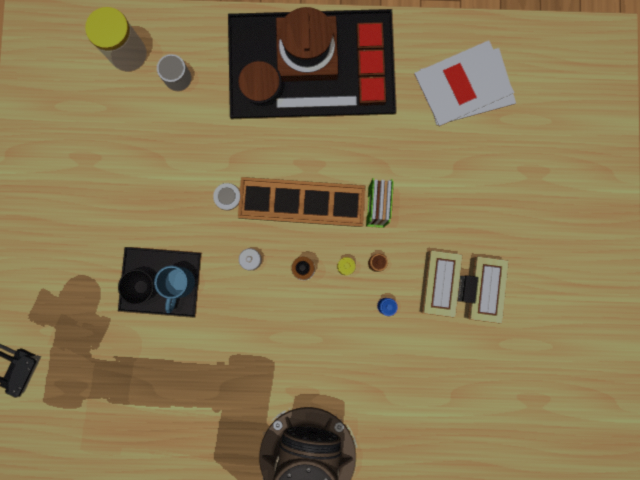

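Top view: the menu holder is at (380,202), the right end, so the order is soy→pad_d, tin→c, chilli→b, salt→a. 

Candidates (top-view pixels):
- **Chilli tube:** brown (378,262), yellow (346,266) or blue (388,307). I choose the brown one.
- **Soy bottle:** (303,267).
- **Salt pot:** (250,259). The flat call button (227,196) and grey cup (172,68) could be mistaken for it.
- **Spice tin:** (468,289).

Next is a close crop to check these.

Run:
```python
import cv2,numpy as np
t=cv2.imread("pics/top0.png");s=cv2.imread("pics/side0.png")
cv2.imwrite("pics/c1.png",cv2.resize(t[170:330,210:400],None,fx=4,fy=3.6,interpolation=cv2.INTER_CUBIC)[:600])
cv2.imwrite("pics/c2.png",cv2.resize(s[180:330,255:430],None,fx=4,fy=4,interpolation=cv2.INTER_CUBIC))
cv2.imwrite("pics/c3.png",np.hstack([cv2.resize(t[240:330,415:515],(400,360),interpolation=cv2.INTER_CUBIC),cv2.resize(s[330:465,285:420],(400,400),interpolation=cv2.INTER_CUBIC)[:360]]))
```

```text
(no output)
```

View pics/c1.png

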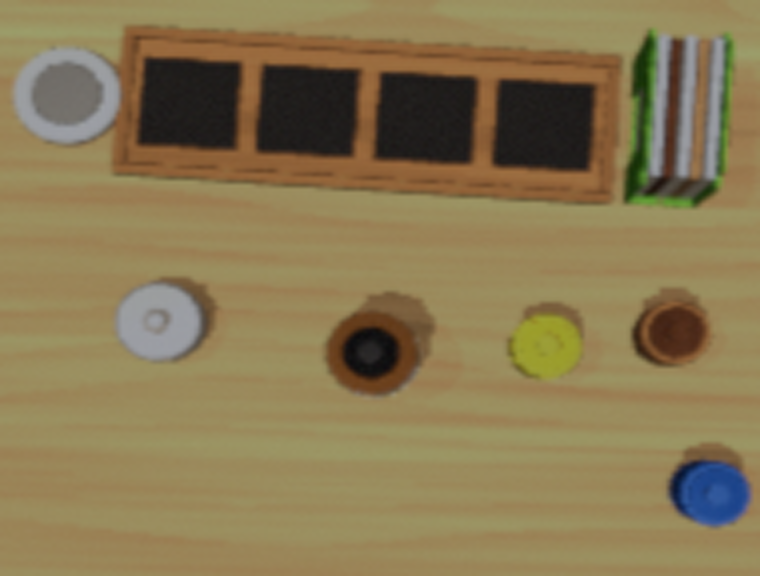

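View pics/c2.png

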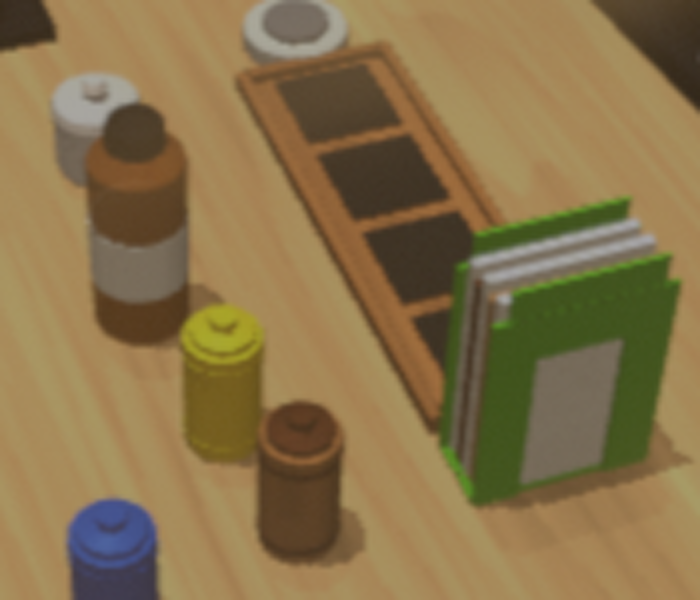

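View pics/c3.png

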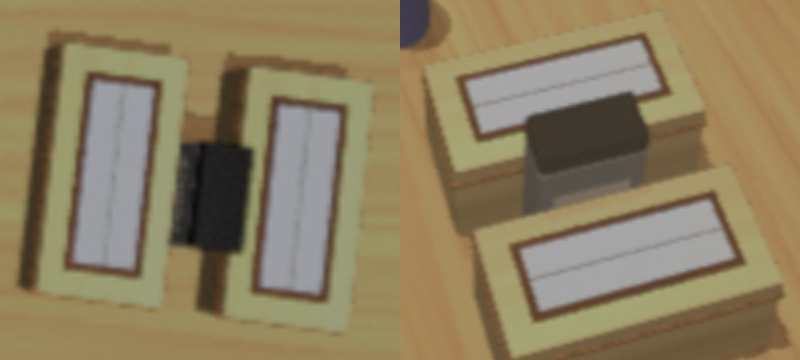

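```bash
cat > h.py <<'E'
import numpy as np,cv2
from plant import r
I={n:r.camera_info(n) for n in("side","top")}
def ray(n,u,v):
    c=I[n];f=240/np.tan(np.radians(c["vertical_fov"]/2))
    V=c["view"];R=V[:3,:3];o=-R.T@V[:3,3]
    d=R.T@np.array([(u-c["cx"])/f,(v-c["cy"])/f,1]);return o,d
def onz(n,u,v,z):
    o,d=ray(n,u,v);return o+d*(z-o[2])/d[2]
def proj(n,p):
    c=I[n];f=240/np.tan(np.radians(c["vertical_fov"]/2));q=c["view"][:3,:3]@p+c["view"][:3,3]
    return np.array([c["cx"]+f*q[0]/q[2],c["cy"]+f*q[1]/q[2]])
def tri(a,b):
    o1,d1=ray("top",*a);o2,d2=ray("side",*b)
    s=np.linalg.lstsq(np.c_[d1,-d2],o2-o1,rcond=None)[0];p,q=o1+d1*s[0],o2+d2*s[1];return (p+q)/2,np.linalg.norm(p-q)
E
cat > m.py <<'E'
from h import *
np.set_printoptions(precision=4,suppress=True)
t=cv2.imread("pics/top0.png");s=cv2.imread("pics/side0.png")
def mask(img,box,f):
    x0,y0,x1,y1=box;c=img[y0:y1,x0:x1];h=cv2.cvtColor(c,cv2.COLOR_BGR2HSV).astype(int);m=f(h[...,0],h[...,1],h[...,2]).astype(np.uint8)
    n,l,st,ce=cv2.connectedComponentsWithStats(m);o=np.argsort(-st[1:,4])+1
    return [(ce[i]+[x0,y0],st[i,4],st[i,:4]+[x0,y0,0,0],cv2.minAreaRect(np.argwhere(l==i)[:,::-1].astype(np.float32))) for i in o if st[i,4]>15]
# pads
P=[]
for c,a,b,rc in mask(t,(235,175,370,230),lambda h,s,v:v<60): 
    p=onz("top",*c,0.011);print("pad",c,a,p,rc[2]);P.append(p)
P=np.array(P[:4]);P=P[np.argsort(-P[:,1])];d=P[3]-P[0];print("pitch",np.linalg.norm(d[:2])/3,"ang",np.degrees(np.arctan2(-d[1],-d[0])))
for c,a,b,rc in mask(t,(235,245,265,275),lambda h,s,v:(s<50)&(v>120))[:1]: print("salt",c,a,b,onz("top",*c,0.05))
for c,a,b,rc in mask(t,(285,250,325,285),lambda h,s,v:v<55)[:2]: print("soycap",c,a,b,onz("top",*c,0.146))
for c,a,b,rc in mask(t,(365,250,392,275),lambda h,s,v:(v<105)&(h<12))[:2]: print("chilli stopper",c,a,b,onz("top",*c,0.086))
for c,a,b,rc in mask(t,(455,265,482,312),lambda h,s,v:(v<60))[:2]: print("tin",c,a,b,rc,onz("top",*c,0.114))
for c,a,b,rc in mask(t,(415,240,515,330),lambda h,s,v:(s<60)&(v>130))[:2]: print("box",c,a,b,rc,onz("top",*c,0.071),[onz("top",*q,0.071)[:2] for q in cv2.boxPoints(rc)])
for c,a,b,rc in mask(s,(320,355,375,400),lambda h,s,v:(v<75))[:2]: print("tinS",c,a,b,rc)
for c,a,b,rc in mask(s,(275,200,305,225),lambda h,s,v:(v<70))[:2]: print("soycapS",c,a,b,onz("side",*c,0.138))
E
python3 m.py
```

```text
pad [256.8901 198.3535] 546 [0.6257 0.146  0.011 ] 4.085616588592529
pad [286.4514 200.4367] 545 [0.6226 0.0721 0.011 ] 90.0
pad [315.9321 202.3725] 545 [ 0.6199 -0.0016  0.011 ] 4.398705005645752
pad [345.5566 204.4082] 539 [ 0.6169 -0.0756  0.011 ] 90.0
pad [367.8571 217.8095] 21 [ 0.5849 -0.132   0.011 ] 90.0
pitch 0.0739397633810419 ang 87.74489375547574
salt [248.8855 258.933 ] 358 [239 249  21  21] [0.4724 0.1554 0.05  ]
soycap [302.2895 267.3816] 152 [296 261  14  14] [0.4532 0.0234 0.146 ]
chilli stopper [378.8    261.7769] 130 [373 256  13  13] [ 0.4732 -0.1541  0.086 ]
tin [468.1462 288.413 ] 431 [458 273  20  30] ((12.95260238647461, 22.36338233947754), (16.727867126464844, 29.532445907592773), 7.431407928466797) [ 0.417  -0.3575  0.114 ]
box [442.9748 283.3585] 675 [434 260  19  47] ((27.96951675415039, 43.27439498901367), (14.797826766967773, 45.387359619140625), 6.340191841125488) [ 0.4272 -0.3086  0.071 ] [array([0.9277, 0.7336]), array([1.0416, 0.7294]), array([1.0385, 0.6931]), array([0.9246, 0.6975])]
box [489.6179 289.4418] 670 [481 267  19  46] ((74.56848907470703, 49.34931945800781), (14.917581558227539, 45.171485900878906), 6.009006023406982) [ 0.4161 -0.4191  0.071 ] [array([0.916, 0.619]), array([1.0293, 0.6147]), array([1.0264, 0.5781]), array([0.9132, 0.5826])]
tinS [347.3614 374.9023] 747 [327 362  42  27] ((27.67647933959961, 19.70587921142578), (19.645381927490234, 39.29076385498047), 75.96376037597656)
```

```bash
cat >> h.py <<'E'
def rem(x,y,z,yaw):
    s=r.get_state();p=s["tcp_pos"];e=np.radians(s["eef_rot"])
    from scipy.spatial.transform import Rotation as Ro
    R=Ro.from_euler("xyz",e);T=Ro.from_euler("xyz",[180,0,yaw],degrees=True)
    print("t",round(s["time_s"],2),"tcp",p.round(4),"rot",s["eef_rot"].round(1),"w",round(s["gripper_width"],4),"F",s["contact_force"].round(1))
    print("turn",(R.inv()*T).as_rotvec().round(3),"shift mm",(R.inv().apply(np.array([x,y,z])-p)*1000).round(1))
E
python3 - <<'E'
from h import *
s=cv2.imread("pics/side0.png")
C={"salt":(.4724,.1554,(0,.044,.064)),"soy":(.4535,.0234,(0,.112,.146)),"chilli":(.4732,-.1541,(0,.076,.088)),"tin":(.417,-.3575,(.114,)),"tin2":(.4217,-.3638,(.114,)),"padc":(.6199,-.0016,(.011,)),"bx1":(.4272,-.3086,(.071,)),"bx2":(.4161,-.4191,(.071,))}
b=cv2.resize(s,None,fx=4,fy=4,interpolation=cv2.INTER_CUBIC)
for k,(x,y,zs) in C.items():
    for z in zs:
        p=proj("side",np.array([x,y,z]));print(k,z,p.round(1));cv2.drawMarker(b,tuple(int(v) for v in p*4+1.5),(255,0,255),0,14,1)
cv2.imwrite("pics/p1.png",b[760:1340,1040:1680]);cv2.imwrite("pics/p2.png",b[1320:1880,1140:1680])
E
```

```text
salt 0 [279.7 220. ]
salt 0.044 [278.9 205.8]
salt 0.064 [278.5 199.2]
soy 0 [290.6 257.5]
soy 0.112 [289.2 219.5]
soy 0.146 [288.7 206.9]
chilli 0 [329.1 312. ]
chilli 0.076 [330.  286.7]
chilli 0.088 [330.1 282.5]
tin 0.114 [347.2 367.7]
tin2 0.114 [351.5 369.9]
padc 0.011 [362.7 242.7]
bx1 0.071 [339.9 357.7]
bx2 0.071 [361.4 414.5]
```

View pics/p1.png

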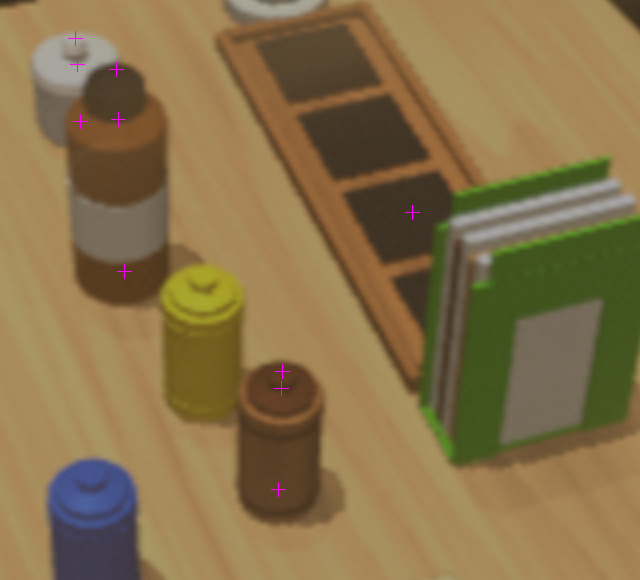

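View pics/p2.png

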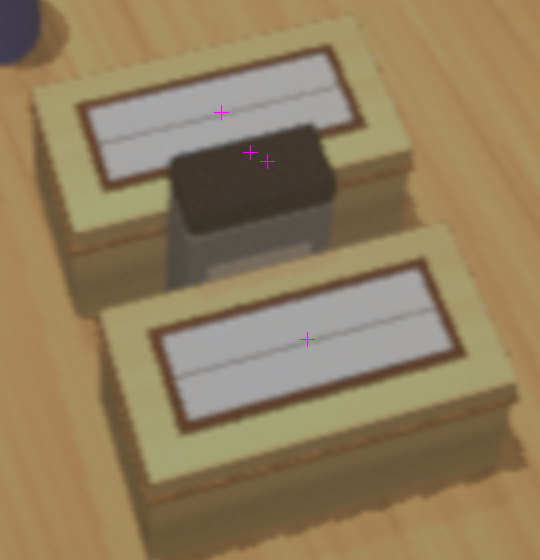

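Run:
```python
from h import *
print(onz("top",470.9,289.4,.114)); print(tri((470.9,289.4),(285+250/4-.4,330+165/4-.4)))
print("box edges yaw: ")
# tin lid edge (right long edge) crop (253,148)->(243,252)
for a,b,z in [((253,148),(243,252),.114),((185,62),(160,306),.071),((372,85),(347,330),.071),((250,67),(225,312),.071)]:
    p=onz("top",415+a[0]/4,240+a[1]/4,z);q=onz("top",415+b[0]/4,240+b[1]/4,z);d=p-q;print(np.degrees(np.arctan2(d[1],d[0])),p[:2],q[:2])
rem(.4724,.1554,.12,177.7)
```

```text
[ 0.41492418 -0.3638291   0.114     ]
(array([ 0.41453971, -0.36343667,  0.11494151]), np.float64(0.0008255721115473154))
box edges yaw: 
-5.083054423925816 [ 0.44379363 -0.38048431] [ 0.38423497 -0.3751866 ]
-5.289208677243317 [ 0.4944699  -0.35120184] [ 0.35016813 -0.33784278]
-5.637400718857048 [ 0.48404528 -0.46237768] [ 0.33934063 -0.44809389]
-5.3942924324557 [ 0.49262498 -0.38984934] [ 0.34777181 -0.37617125]
t 0.1 tcp [0.2564 0.6239 0.2257] rot [-1.800e+02 -1.000e-01 -1.123e+02] w 0.0874 F [-0.1  0.3 -0.3]
turn [-1.000e-03 -1.000e-03  1.221e+00] shift mm [ 351.1 -377.9  106.3]
```

Request:
{"fn": "step_arm", "kwargs": {
  "deltas": [
    [0, 0, 0.136, 0, 0, 0, 1],
    [0, 0, 0.136, 0, 0, 0, 1],
    [0, 0, 0.136, 0, 0, 0, 1],
    [0, 0, 0.136, 0, 0, 0, 1],
    [0, 0, 0.136, 0, 0, 0, 1],
    [0, 0, 0.136, 0, 0, 0, 1],
    [0, 0, 0.136, 0, 0, 0, 1],
    [0, 0, 0.136, 0, 0, 0, 1],
    [0, 0, 0.136, 0, 0, 0, 1]
  ]
}}

```text
time_s: 1.0
tcp_pos: [0.2554, 0.6215, 0.2204]
eef_rot: [-179.4, -0.1, 174.8]
contact_force: [0.6, -0.7, -0.7]
gripper_width: 0.0877
```

```bash
python3 -c "
from h import *
rem(.4724,.1554,.16,177.7)"
```

```text
t 1.0 tcp [0.2554 0.6215 0.2204] rot [-1.794e+02 -1.000e-01  1.748e+02] w 0.0877 F [ 0.6 -0.7 -0.7]
turn [-0.01  -0.002 -0.05 ] shift mm [-258.4 -443.9   64.5]
```

Request:
{"fn": "step_arm", "kwargs": {
  "deltas": [
    [-0.01, 0, -0.05, -21, -37, 0, 1],
    [0, 0, 0, -21, -37, 0, 1],
    [0, 0, 0, -21, -37, 0, 1],
    [0, 0, 0, -21, -37, 0, 1],
    [0, 0, 0, -21, -37, 0, 1],
    [0, 0, 0, -21, -37, 0, 1],
    [0, 0, 0, -21, -37, 0, 1],
    [0, 0, 0, -21, -37, 0, 1],
    [0, 0, 0, -21, -37, 0, 1],
    [0, 0, 0, -21, -37, 0, 1]
  ]
}}

```text
time_s: 2.0
tcp_pos: [0.4484, 0.2295, 0.2162]
eef_rot: [-179.6, -0.3, 177.7]
contact_force: [0.8, 0.4, 0.2]
gripper_width: 0.0875
```

```bash
python3 -c "
from h import *
rem(.4724,.1554,.13,177.7)"
```

```text
t 2.0 tcp [0.4484 0.2295 0.2162] rot [-179.6   -0.3  177.7] w 0.0875 F [0.8 0.4 0.2]
turn [-0.007 -0.005  0.001] shift mm [-27.3 -72.5  86.6]
```

Request:
{"fn": "step_arm", "kwargs": {
  "deltas": [
    [-0.007, -0.005, 0, -9, -24, 10, 1],
    [0, 0, 0, -9, -24, 25, 1],
    [0, 0, 0, -9, -24, 25, 1],
    [0, 0, 0, 0, 0, 20, 1],
    [0, 0, 0, 0, 0, 0, 1]
  ]
}}

```text
time_s: 2.5
tcp_pos: [0.4741, 0.148, 0.1342]
eef_rot: [179.9, 0.0, 177.3]
contact_force: [0.3, 1.0, 0.7]
gripper_width: 0.0874
```

```bash
python3 -c "
from h import *
rem(.4724,.1554,.008,177.7)
cv2.imwrite('pics/s1.png',r.capture('side')[:,:,::-1]);cv2.imwrite('pics/t1.png',r.capture('top')[:,:,::-1])"
```

```text
t 2.5 tcp [0.4741 0.148  0.1342] rot [179.9   0.  177.3] w 0.0874 F [0.3 1.  0.7]
turn [ 0.001  0.001 -0.006] shift mm [  2.1   7.1 126.2]
```

View pics/s1.png

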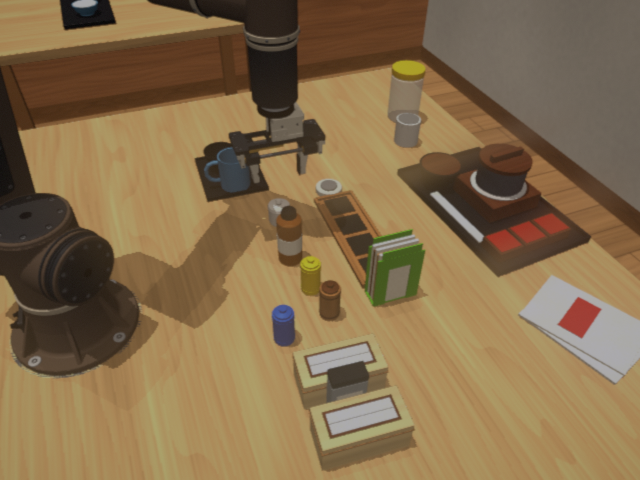

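View pics/t1.png

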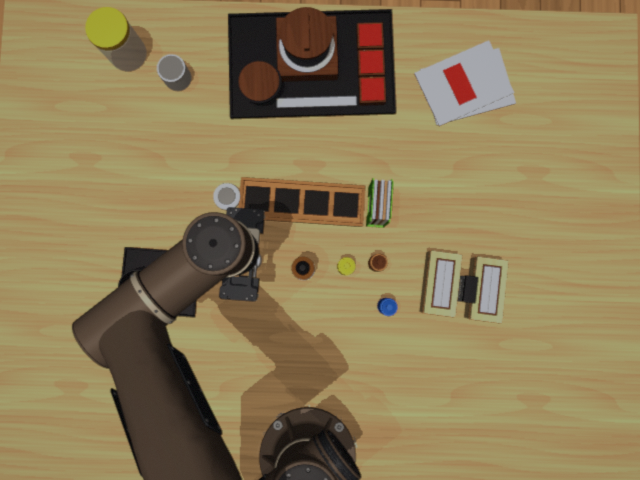

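The pictures show the gripper over the salt pot, with the body's long side along the jaws and nothing in the way. Descending.

Request:
{"fn": "step_arm", "kwargs": {
  "deltas": [
    [0, 0, 0, 2, 7, 20, 1],
    [0, 0, 0, 0, 0, 25, 1],
    [0, 0, 0, 0, 0, 25, 1],
    [0, 0, 0, 0, 0, 20, 1],
    [0, 0, 0, 0, 0, 10, 1],
    [0, 0, 0, 0, 0, 0, 1]
  ]
}}

```text
time_s: 3.2
tcp_pos: [0.4804, 0.1655, 0.0427]
eef_rot: [179.3, 1.0, 177.9]
contact_force: [-0.4, -0.3, -0.7]
gripper_width: 0.0878
```

```bash
python3 -c "
from h import *
rem(.4724,.1554,.008,177.7)"
```

```text
t 3.2 tcp [0.4804 0.1655 0.0427] rot [179.3   1.  177.9] w 0.0878 F [-0.4 -0.3 -0.7]
turn [0.012 0.017 0.003] shift mm [  8.2 -10.9  34.4]
```

Request:
{"fn": "step_arm", "kwargs": {
  "deltas": [
    [0.012, 0.017, 0, 8, -10, 0, 1],
    [0, 0, 0, 0, 0, 0, 1]
  ]
}}

```text
time_s: 3.4
tcp_pos: [0.4722, 0.1564, 0.0443]
eef_rot: [180.0, 0.0, 178.0]
contact_force: [-0.1, 0.1, 0.1]
gripper_width: 0.0875
```

```bash
python3 -c "
from h import *
rem(.4724,.1554,.008,177.7)"
```

```text
t 3.4 tcp [0.4722 0.1564 0.0443] rot [180.   0. 178.] w 0.0875 F [-0.1  0.1  0.1]
turn [0.001 0.    0.005] shift mm [-0.2 -1.  36.3]
```

Request:
{"fn": "step_arm", "kwargs": {
  "deltas": [
    [0, 0, 0, 0, -1, 16, 1],
    [0, 0, 0, 0, 0, 12, 1],
    [0, 0, 0, 0, 0, 8, 1],
    [0, 0, 0, 0, 0, 0, 1]
  ]
}}

```text
time_s: 3.8
tcp_pos: [0.4745, 0.1569, 0.0108]
eef_rot: [179.7, 0.3, 178.0]
contact_force: [-0.1, -0.1, -0.5]
gripper_width: 0.0874
```

```bash
python3 -c "
from h import *
rem(.4724,.1554,.008,177.7)"
```

```text
t 3.8 tcp [0.4745 0.1569 0.0108] rot [179.7   0.3 178. ] w 0.0874 F [-0.1 -0.1 -0.5]
turn [0.005 0.006 0.005] shift mm [ 2.1 -1.5  2.7]
```

Request:
{"fn": "step_arm", "kwargs": {
  "deltas": [
    [0.005, 0.006, 0, 2, -1.5, 3, 1],
    [0, 0, 0, 0, 0, 0, 0.5],
    [0, 0, 0, 0, 0, 0, 0],
    [0, 0, 0, 0, 0, 0, -1],
    [0, 0, 0, 0, 0, 0, -1],
    [0, 0, 0, 0, 0, 0, -1]
  ],
  "squeeze": 15
}}

```text
time_s: 4.4
tcp_pos: [0.473, 0.1558, 0.0087]
eef_rot: [180.0, 0.0, 178.0]
contact_force: [-1.0, 0.6, 0.5]
gripper_width: 0.053
```

```bash
python3 -c "
from h import *
rem(.4724,.1554,.08,177.7)"
```

```text
t 4.4 tcp [0.473  0.1558 0.0087] rot [180.   0. 178.] w 0.053 F [-1.   0.6  0.5]
turn [0.    0.    0.005] shift mm [  0.5  -0.4 -71.3]
```

Request:
{"fn": "step_arm", "kwargs": {
  "deltas": [
    [0, 0, 0, 0, 0, -8, -1],
    [0, 0, 0, 0, 0, -15, -1],
    [0, 0, 0, 0, 0, -20, -1],
    [0, 0, 0, 0, 0, -20, -1],
    [0, 0, 0, 0, 0, -8, -1],
    [0, 0, 0, 0, 0, 0, -1]
  ]
}}

```text
time_s: 5.0
tcp_pos: [0.4718, 0.1549, 0.0832]
eef_rot: [-179.9, -0.1, 178.0]
contact_force: [-1.1, -0.3, -2.1]
gripper_width: 0.0518
```

```bash
python3 -c "
from h import *
rem(.6257,.146,.08,177.7)"
```

```text
t 5.0 tcp [0.4718 0.1549 0.0832] rot [-1.799e+02 -1.000e-01  1.780e+02] w 0.0518 F [-1.1 -0.3 -2.1]
turn [-0.001 -0.002  0.005] shift mm [-154.2   -3.5    2.9]
```

Request:
{"fn": "step_arm", "kwargs": {
  "deltas": [
    [0, 0, 0, -15, 0, 0, -1],
    [0, 0, 0, -25, -1, 0, -1],
    [0, 0, 0, -30, -1, 0, -1],
    [0, 0, 0, -30, -1, 0, -1],
    [0, 0, 0, -30, 0, 0, -1],
    [0, 0, 0, -20, 0, 0, -1],
    [0, 0, 0, 0, 0, 0, -1]
  ]
}}

```text
time_s: 5.7
tcp_pos: [0.6232, 0.1446, 0.0757]
eef_rot: [-179.8, -0.5, 178.0]
contact_force: [-0.8, 0.6, -1.8]
gripper_width: 0.0517
```

```bash
python3 -c "
from h import *
rem(.6257,.146,.0195,177.7)"
```

```text
t 5.7 tcp [0.6232 0.1446 0.0757] rot [-179.8   -0.5  178. ] w 0.0517 F [-0.8  0.6 -1.8]
turn [-0.004 -0.009  0.005] shift mm [-3.   1.7 56.2]
```

Request:
{"fn": "step_arm", "kwargs": {
  "deltas": [
    [-0.004, -0.009, 0.005, -3, 1.5, 10, -1],
    [0, 0, 0, 0, 0, 15, -1],
    [0, 0, 0, 0, 0, 15, -1],
    [0, 0, 0, 0, 0, 6, -1],
    [0, 0, 0, 0, 0, 0, -1]
  ]
}}

```text
time_s: 6.2
tcp_pos: [0.6219, 0.1444, 0.0227]
eef_rot: [-179.9, -0.4, 177.6]
contact_force: [0.3, 0.2, -0.8]
gripper_width: 0.0515
```

```bash
python3 -c "
from h import *
rem(.6257,.146,.0195,177.7)"
```

```text
t 6.2 tcp [0.6219 0.1444 0.0227] rot [-179.9   -0.4  177.6] w 0.0515 F [ 0.3  0.2 -0.8]
turn [-0.003 -0.007 -0.003] shift mm [-3.7  1.8  3.1]
```

Request:
{"fn": "step_arm", "kwargs": {
  "deltas": [
    [-0.003, -0.007, -0.003, -3.5, 1.5, -1, -1],
    [0, 0, 0, 0, 0, 0, -1]
  ]
}}

```text
time_s: 6.4
tcp_pos: [0.6256, 0.146, 0.0241]
eef_rot: [180.0, 0.0, 177.8]
contact_force: [-0.4, -0.9, -2.2]
gripper_width: 0.0515
```

```bash
python3 -c "
from h import *
rem(.6257,.146,.0195,177.7)"
```

```text
t 6.4 tcp [0.6256 0.146  0.0241] rot [180.    0.  177.8] w 0.0515 F [-0.4 -0.9 -2.2]
turn [0.    0.    0.001] shift mm [-0.1 -0.   4.6]
```

Request:
{"fn": "step_arm", "kwargs": {
  "deltas": [
    [0, 0, 0, 0, 0, 3, -1],
    [0, 0, 0, 0, 0, 2, -1],
    [0, 0, 0, 0, 0, 0, -1]
  ]
}}

```text
time_s: 6.7
tcp_pos: [0.6264, 0.1466, 0.0204]
eef_rot: [179.9, 0.2, 177.8]
contact_force: [1.0, 0.0, -1.6]
gripper_width: 0.0514
```

```bash
python3 -c "
from h import *
rem(.6257,.146,.0195,177.7)"
```

```text
t 6.7 tcp [0.6264 0.1466 0.0204] rot [179.9   0.2 177.8] w 0.0514 F [ 1.   0.  -1.6]
turn [0.002 0.003 0.001] shift mm [ 0.7 -0.6  0.9]
```

Request:
{"fn": "step_arm", "kwargs": {
  "deltas": [
    [0, 0.003, 0, 0.5, 0, 1, -1],
    [0, 0, 0, 0, 0, 0.7, -1]
  ]
}}

```text
time_s: 6.9
tcp_pos: [0.6262, 0.1468, 0.0198]
eef_rot: [179.9, 0.0, 177.8]
contact_force: [-4.7, 1.2, 8.1]
gripper_width: 0.0518
```

```bash
python3 -c "
from h import *
rem(.6257,.146,.0195,177.7)"
```

```text
t 6.9 tcp [0.6262 0.1468 0.0198] rot [179.9   0.  177.8] w 0.0518 F [-4.7  1.2  8.1]
turn [0.002 0.    0.002] shift mm [ 0.5 -0.8  0.3]
```

Request:
{"fn": "step_arm", "kwargs": {
  "deltas": [
    [0, 0, 0, 0, 0, 0, 0.3],
    [0, 0, 0, 0, 0, 0, 0.45],
    [0, 0, 0, 0, 0, -0.5, 0.55],
    [0, 0, 0, 0, 0, 0, 0.55]
  ]
}}

```text
time_s: 7.3
tcp_pos: [0.627, 0.1471, 0.021]
eef_rot: [179.8, 0.1, 177.8]
contact_force: [-0.3, 0.5, -0.4]
gripper_width: 0.0671
```

```bash
python3 -c "
from h import *
rem(.6257,.146,.15,177.7)"
```

```text
t 7.3 tcp [0.627  0.1471 0.021 ] rot [1.798e+02 1.000e-01 1.778e+02] w 0.0671 F [-0.3  0.5 -0.4]
turn [0.003 0.002 0.002] shift mm [   1.    -0.7 -129. ]
```

Request:
{"fn": "step_arm", "kwargs": {
  "deltas": [
    [0, 0, 0, 1, -1, -15, 0.7],
    [0, 0, 0, 0, 0, -20, 0.8],
    [0, 0, 0, 0, 0, -25, 1],
    [0, 0, 0, 0, 0, -30, 1],
    [0, 0, 0, 0, 0, -30, 1],
    [0, 0, 0, 0, 0, -10, 1],
    [0, 0, 0, 0, 0, 0, 1]
  ]
}}

```text
time_s: 8.0
tcp_pos: [0.6255, 0.1447, 0.1614]
eef_rot: [179.8, 0.2, 177.8]
contact_force: [-0.4, -0.2, -0.8]
gripper_width: 0.0875
```

```bash
python3 -c "
from h import *
rem(.4732,-.1541,.17,177.7)
cv2.imwrite('pics/s2.png',r.capture('side')[:,:,::-1])"
```

```text
t 8.0 tcp [0.6255 0.1447 0.1614] rot [179.8   0.2 177.8] w 0.0875 F [-0.4 -0.2 -0.8]
turn [0.003 0.003 0.002] shift mm [ 140.7 -304.4   -9.9]
```

View pics/s2.png

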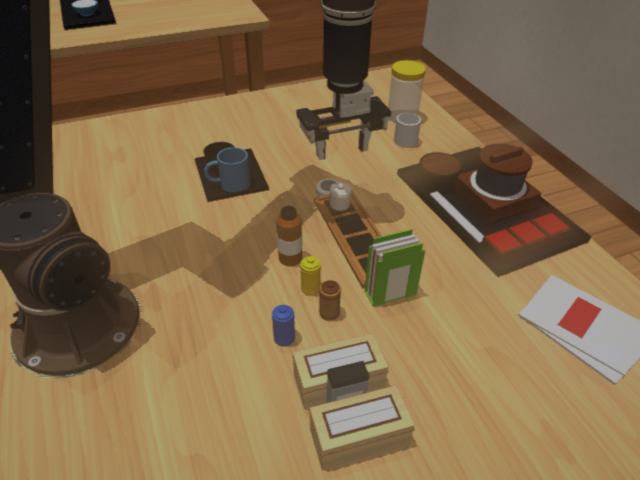

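Salt stands on pad_a (341,197). Next is the chilli tube.

Request:
{"fn": "step_arm", "kwargs": {
  "deltas": [
    [0, 0, 0, 7, -15, -20, 1],
    [0, 0, 0, 15, -32, -20, 1],
    [0, 0, 0, 15, -32, 0, 1],
    [0, 0, 0, 15, -32, 0, 1],
    [0, 0, 0, 15, -32, 0, 1],
    [0, 0, 0, 15, -32, 0, 1],
    [0, 0, 0, 15, -32, 0, 1],
    [0, 0, 0, 15, -32, 0, 1],
    [0, 0, 0, 15, -32, 0, 1],
    [0, 0, 0, 8, -18, 0, 1]
  ]
}}

```text
time_s: 9.05
tcp_pos: [0.4673, -0.1476, 0.1903]
eef_rot: [-179.9, -0.9, 178.0]
contact_force: [-0.1, 0.3, 0.4]
gripper_width: 0.0875
```

Request:
{"fn": "step_arm", "kwargs": {
  "deltas": [
    [0, 0, 0, 0, 0, 0, 1]
  ]
}}

```text
time_s: 9.15
tcp_pos: [0.4653, -0.1492, 0.1892]
eef_rot: [-179.9, -1.0, 177.9]
contact_force: [-0.2, -0.0, -0.1]
gripper_width: 0.0878
```

```bash
python3 -c "
from h import *
rem(.4732,-.1541,.036,177.7)"
```

```text
t 9.15 tcp [ 0.4653 -0.1492  0.1892] rot [-179.9   -1.   177.9] w 0.0878 F [-0.2 -0.  -0.1]
turn [-0.002 -0.018  0.003] shift mm [-10.9  -4.3 153.1]
```

Request:
{"fn": "step_arm", "kwargs": {
  "deltas": [
    [-0.002, -0.018, 0, -10.5, -4, 10, 1],
    [0, 0, 0, 0, 0, 20, 1],
    [0, 0, 0, 0, 0, 25, 1],
    [0, 0, 0, 0, 0, 15, 1],
    [0, 0, 0, 0, 0, 0, 1]
  ]
}}

```text
time_s: 9.65
tcp_pos: [0.4742, -0.1529, 0.1135]
eef_rot: [180.0, -0.2, 177.7]
contact_force: [-0.6, 1.1, -0.0]
gripper_width: 0.0876
```

```bash
python3 -c "
from h import *
rem(.4732,-.1541,.036,177.7)"
```

```text
t 9.65 tcp [ 0.4742 -0.1529  0.1135] rot [180.   -0.2 177.7] w 0.0876 F [-0.6  1.1 -0. ]
turn [ 0.001 -0.004  0.001] shift mm [ 0.7 -1.3 77.5]
```

Request:
{"fn": "step_arm", "kwargs": {
  "deltas": [
    [0, -0.004, 0, 1, -1, 15, 1],
    [0, 0, 0, 0, 0, 25, 1],
    [0, 0, 0, 0, 0, 22, 1],
    [0, 0, 0, 0, 0, 10, 1],
    [0, 0, 0, 0, 0, 0, 1]
  ]
}}

```text
time_s: 10.15
tcp_pos: [0.4733, -0.1525, 0.041]
eef_rot: [-180.0, -0.1, 177.9]
contact_force: [-5.4, -2.4, 10.2]
gripper_width: 0.0878
```

```bash
python3 -c "
from h import *
rem(.4732,-.1541,.036,177.7)"
```

```text
t 10.15 tcp [ 0.4733 -0.1525  0.041 ] rot [-1.800e+02 -1.000e-01  1.779e+02] w 0.0878 F [-5.4 -2.4 10.2]
turn [-0.    -0.002  0.003] shift mm [ 0.1 -1.6  5. ]
```

Unexpected 10 N upward; back up and look.

Request:
{"fn": "step_arm", "kwargs": {
  "deltas": [
    [0, 0, 0, 0, 0, -8, 1],
    [0, 0, 0, 0, 0, 0, 1]
  ]
}}

```text
time_s: 10.35
tcp_pos: [0.4744, -0.1521, 0.0502]
eef_rot: [-180.0, -0.1, 177.9]
contact_force: [-1.8, -1.1, 3.1]
gripper_width: 0.0876
```

```bash
python3 -c "
from h import *
rem(.4732,-.1541,.036,177.7)
print(onz('top',346.3,266,.088),onz('top',388.3,306.5,.088))
a=r.capture('side')[:,:,::-1];b=r.capture('top')[:,:,::-1]
cv2.imwrite('pics/s3.png',np.hstack([cv2.resize(a[190:370,240:440],(400,360),interpolation=2),cv2.resize(b[210:340,300:430],(390,390),interpolation=2)[:360]]))"
```

```text
t 10.35 tcp [ 0.4744 -0.1521  0.0502] rot [-1.800e+02 -1.000e-01  1.779e+02] w 0.0876 F [-1.8 -1.1  3.1]
turn [-0.001 -0.001  0.004] shift mm [ 1.1 -2.  14.2]
[ 0.46102934 -0.07795249  0.088     ] [ 0.36958699 -0.17822867  0.088     ]
```

View pics/s3.png

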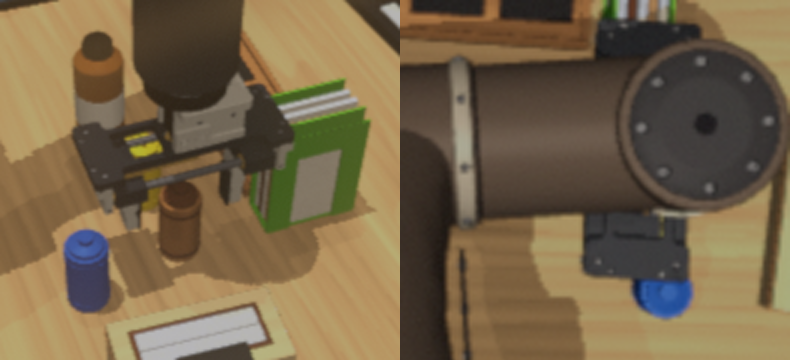

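The gripper body's front end rested on the menu holder's top edge (10 N, harmless). I'll lift and approach with the jaws turned diagonally (yaw about -125), clear of the holder and both look-alikes.

Request:
{"fn": "step_arm", "kwargs": {
  "deltas": [
    [0, 0, 0, 0, 0, -15, 1],
    [0, 0, 0, 0, 0, -25, 1],
    [0, 0, 0, 0, 0, -20, 1],
    [0, 0, -0.14, 0, 0, 0, 1],
    [0, 0, -0.14, 0, 0, 0, 1],
    [0, 0, -0.14, 0, 0, 0, 1],
    [0, 0, -0.14, 0, 0, 0, 1],
    [0, 0, -0.14, 0, 0, 0, 1],
    [0, 0, -0.14, 0, 0, 0, 1],
    [0, 0, -0.12, 0, 0, 0, 1]
  ]
}}

```text
time_s: 11.45
tcp_pos: [0.4769, -0.1505, 0.1147]
eef_rot: [-179.8, 0.2, -125.0]
contact_force: [-0.1, 0.3, 0.8]
gripper_width: 0.0875
```

Request:
{"fn": "step_arm", "kwargs": {
  "deltas": [
    [0, 0, 0, 0, 0, 0, 1]
  ]
}}

```text
time_s: 11.55
tcp_pos: [0.4771, -0.1503, 0.1148]
eef_rot: [-179.8, 0.2, -124.8]
contact_force: [-0.5, 0.7, 0.2]
gripper_width: 0.0872
```

```bash
python3 -c "
from h import *
rem(.4735,-.1541,.036,-125)
cv2.imwrite('pics/s4.png',r.capture('side')[170:370,200:460,::-1])"
```

```text
t 11.55 tcp [ 0.4771 -0.1503  0.1148] rot [-179.8    0.2 -124.8] w 0.0872 F [-0.5  0.7  0.2]
turn [-0.004  0.004  0.003] shift mm [ 5.5  1.1 78.8]
```

View pics/s4.png

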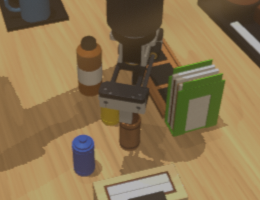

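Request:
{"fn": "step_arm", "kwargs": {
  "deltas": [
    [-0.004, 0.004, 0, 5.5, 1, 10, 1],
    [0, 0, 0, 0, 0, 20, 1],
    [0, 0, 0, 0, 0, 20, 1],
    [0, 0, 0, 0, 0, 0, 1]
  ]
}}

```text
time_s: 12.0
tcp_pos: [0.4726, -0.1547, 0.0624]
eef_rot: [-180.0, 0.0, -125.8]
contact_force: [-0.4, 0.4, 0.5]
gripper_width: 0.0881
```

```bash
python3 -c "
from h import *
rem(.4735,-.1541,.036,-125)"
```

```text
t 12.0 tcp [ 0.4726 -0.1547  0.0624] rot [-180.     0.  -125.8] w 0.0881 F [-0.4  0.4  0.5]
turn [-0.001  0.001 -0.014] shift mm [-1.  -0.3 26.4]
```

Request:
{"fn": "step_arm", "kwargs": {
  "deltas": [
    [0, 0, -0.01, -1, 0, 13, 1],
    [0, 0, 0, 0, 0, 10, 1],
    [0, 0, 0, 0, 0, 3, 0.6],
    [0, 0, 0, 0, 0, 0, 0.3],
    [0, 0, 0, 0, 0, 0, 0],
    [0, 0, 0, 0, 0, 0, -1],
    [0, 0, 0, 0, 0, 0, -1],
    [0, 0, 0, 0, 0, 0, -1]
  ],
  "squeeze": 12
}}

```text
time_s: 12.8
tcp_pos: [0.4744, -0.1546, 0.0378]
eef_rot: [-179.9, 0.1, -125.5]
contact_force: [-2.0, -1.4, -0.4]
gripper_width: 0.0449
```

```bash
python3 -c "
from h import *
rem(.4735,-.1541,.14,-125)"
```

```text
t 12.8 tcp [ 0.4744 -0.1546  0.0378] rot [-1.799e+02  1.000e-01 -1.255e+02] w 0.0449 F [-2.  -1.4 -0.4]
turn [-0.002  0.001 -0.009] shift mm [   0.     0.7 -102.2]
```

Request:
{"fn": "step_arm", "kwargs": {
  "deltas": [
    [0, 0, 0, 0, 0, 0, -1],
    [0, 0, 0, 0, 0, -1, -1],
    [0, 0, 0, 0, 0, -12, -1],
    [0, 0, 0, 0, 0, -20, -1],
    [0, 0, 0, 0, 0, -25, -1],
    [0, 0, 0, 0, 0, -25, -1],
    [0, 0, 0, 0, 0, -15, -1],
    [0, 0, 0, 0, 0, 0, -1]
  ]
}}

```text
time_s: 13.6
tcp_pos: [0.4726, -0.1544, 0.1387]
eef_rot: [180.0, -0.0, -125.6]
contact_force: [0.0, 0.1, -0.9]
gripper_width: 0.0416
```

```bash
python3 -c "
from h import *
rem(.6226,.0721,.14,177.7)"
```

```text
t 13.6 tcp [ 0.4726 -0.1544  0.1387] rot [ 180.    -0.  -125.6] w 0.0416 F [ 0.   0.1 -0.9]
turn [ 0.    -0.001  0.99 ] shift mm [-271.5    9.7   -1.5]
```

Request:
{"fn": "step_arm", "kwargs": {
  "deltas": [
    [0, 0, 0.14, 0, 0, -1, -1],
    [0, 0, 0.14, 0, 0, -1, -1],
    [0, 0, 0.14, 0, 0, -1, -1],
    [0, 0, 0.14, 0, 0, -1, -1],
    [0, 0, 0.14, 0, 0, -1, -1],
    [0, 0, 0.14, 0, 0, -1, -1],
    [0, 0, 0.13, 0, 0, -1, -1],
    [0, 0, 0, 0, 0, 0, -1]
  ]
}}

```text
time_s: 14.4
tcp_pos: [0.4685, -0.1536, 0.139]
eef_rot: [179.9, -0.5, 176.6]
contact_force: [-0.4, -0.0, -1.5]
gripper_width: 0.0417
```

```bash
python3 -c "
from h import *
rem(.6226,.0721,.14,177.7)"
```

```text
t 14.4 tcp [ 0.4685 -0.1536  0.139 ] rot [179.9  -0.5 176.6] w 0.0417 F [-0.4 -0.  -1.5]
turn [ 0.001 -0.008 -0.02 ] shift mm [-140.2  234.6   -1.9]
```

Request:
{"fn": "step_arm", "kwargs": {
  "deltas": [
    [0, -0.008, -0.02, -8, 14, 0, -1],
    [0, 0, 0, -18, 30, 0, -1],
    [0, 0, 0, -18, 30, 0, -1],
    [0, 0, 0, -18, 30, 0, -1],
    [0, 0, 0, -18, 30, 0, -1],
    [0, 0, 0, -18, 30, 0, -1],
    [0, 0, 0, -18, 30, 0, -1],
    [0, 0, 0, -18, 26, 0, -1],
    [0, 0, 0, -8, 10, 0, -1],
    [0, 0, 0, 0, 0, 0, -1]
  ]
}}

```text
time_s: 15.4
tcp_pos: [0.6208, 0.0879, 0.1323]
eef_rot: [179.9, -0.2, -179.9]
contact_force: [-0.6, -0.2, -1.4]
gripper_width: 0.0418
```

```bash
python3 -c "
from h import *
rem(.6226,.0721,.0488,177.7)"
```

```text
t 15.4 tcp [0.6208 0.0879 0.1323] rot [ 179.9   -0.2 -179.9] w 0.0418 F [-0.6 -0.2 -1.4]
turn [ 0.001 -0.003  0.042] shift mm [ -2.  -15.9  83.5]
```

Request:
{"fn": "step_arm", "kwargs": {
  "deltas": [
    [0, -0.003, 0.042, -2, -15.5, 0, -1],
    [0, 0, 0, 0, 0, 15, -1],
    [0, 0, 0, 0, 0, 20, -1],
    [0, 0, 0, 0, 0, 18, -1],
    [0, 0, 0, 0, 0, 0, -1]
  ]
}}

```text
time_s: 15.9
tcp_pos: [0.6201, 0.0675, 0.0771]
eef_rot: [179.9, -0.1, 177.7]
contact_force: [-0.3, 0.0, -1.5]
gripper_width: 0.0421
```

```bash
python3 -c "
from h import *
rem(.6226,.0721,.0488,177.7)"
```

```text
t 15.9 tcp [0.6201 0.0675 0.0771] rot [ 1.799e+02 -1.000e-01  1.777e+02] w 0.0421 F [-0.3  0.  -1.5]
turn [ 0.001 -0.002  0.   ] shift mm [-2.3  4.7 28.3]
```

Request:
{"fn": "step_arm", "kwargs": {
  "deltas": [
    [0, 0, 0, -2.5, 4.5, 8, -1],
    [0, 0, 0, 0, 0, 12, -1],
    [0, 0, 0, 0, 0, 4, -1],
    [0, 0, 0, 0, 0, 0, -1]
  ]
}}

```text
time_s: 16.3
tcp_pos: [0.6234, 0.0704, 0.0534]
eef_rot: [179.9, 0.0, 177.6]
contact_force: [0.1, -0.6, -1.8]
gripper_width: 0.0414
```

```bash
python3 -c "
from h import *
rem(.6226,.0721,.0488,177.7)"
```

```text
t 16.3 tcp [0.6234 0.0704 0.0534] rot [179.9   0.  177.6] w 0.0414 F [ 0.1 -0.6 -1.8]
turn [ 0.002  0.001 -0.001] shift mm [0.9 1.7 4.6]
```

Request:
{"fn": "step_arm", "kwargs": {
  "deltas": [
    [0, 0, 0, 1, 1.5, 2, -1],
    [0, 0, 0, 0, 0, 1, -1],
    [0, 0, 0, 0, 0, 1, -1],
    [0, 0, 0, 0, 0, 0, -1]
  ]
}}

```text
time_s: 16.7
tcp_pos: [0.6231, 0.0725, 0.0502]
eef_rot: [179.9, 0.1, 177.7]
contact_force: [-0.5, -0.1, -0.9]
gripper_width: 0.0414
```

```bash
python3 -c "
from h import *
rem(.6226,.0721,.0488,177.7)"
```

```text
t 16.7 tcp [0.6231 0.0725 0.0502] rot [1.799e+02 1.000e-01 1.777e+02] w 0.0414 F [-0.5 -0.1 -0.9]
turn [ 0.002  0.002 -0.   ] shift mm [ 0.4 -0.5  1.4]
```

Request:
{"fn": "step_arm", "kwargs": {
  "deltas": [
    [0, 0, 0, 0, 0, 1, -1],
    [0, 0, 0, 0, 0, 0.7, -1]
  ]
}}

```text
time_s: 16.9
tcp_pos: [0.6234, 0.0727, 0.0489]
eef_rot: [179.8, 0.2, 177.7]
contact_force: [-1.8, 0.5, 1.0]
gripper_width: 0.0419
```

```bash
python3 -c "
from h import *
rem(.6226,.0721,.0488,177.7)"
```

```text
t 16.9 tcp [0.6234 0.0727 0.0489] rot [179.8   0.2 177.7] w 0.0419 F [-1.8  0.5  1. ]
turn [ 0.003  0.003 -0.   ] shift mm [ 0.7 -0.7  0.1]
```

Request:
{"fn": "step_arm", "kwargs": {
  "deltas": [
    [0, 0, 0, 0, 0, 0, 0.05],
    [0, 0, 0, 0, 0, 0, 0.2],
    [0, 0, 0, 0, 0, 0, 0.35],
    [0, 0, 0, 0, 0, -1, 0.5],
    [0, 0, 0, 0, 0, -10, 0.6],
    [0, 0, 0, 0, 0, -25, 1],
    [0, 0, 0, 0, 0, -30, 1],
    [0, 0, 0, 0, 0, -30, 1],
    [0, 0, 0, 0, 0, -30, 1],
    [0, 0, 0, 0, 0, -20, 1]
  ]
}}

```text
time_s: 17.9
tcp_pos: [0.6215, 0.0714, 0.201]
eef_rot: [180.0, -0.1, 177.7]
contact_force: [0.7, -1.2, -0.0]
gripper_width: 0.0877
```

```bash
python3 -c "
from h import *
rem(.415,-.3636,.2,84.6)
a=r.capture('side')[:,:,::-1];b=r.capture('top')[:,:,::-1]
cv2.imwrite('pics/s5.png',np.hstack([cv2.resize(a[160:340,250:450],(400,360),interpolation=2),cv2.resize(b[170:300,210:340],(360,360),interpolation=2)]))"
```

```text
t 17.9 tcp [0.6215 0.0714 0.201 ] rot [ 1.800e+02 -1.000e-01  1.777e+02] w 0.0877 F [ 0.7 -1.2 -0. ]
turn [-1.000e-03 -1.000e-03  1.625e+00] shift mm [ 188.8 -443.     1.1]
```

View pics/s5.png

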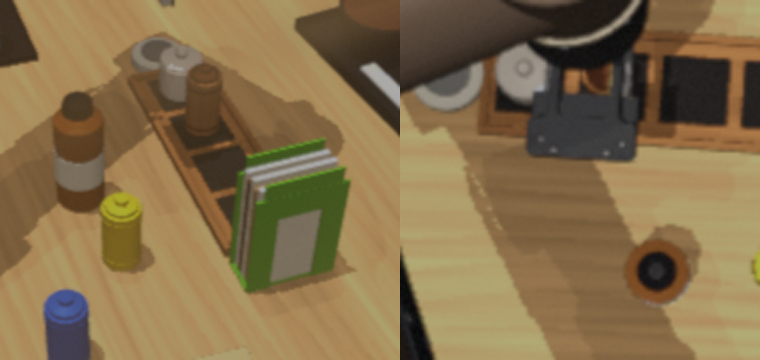

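Chilli stands on pad_b beside the salt. Next is the tin.

Request:
{"fn": "step_arm", "kwargs": {
  "deltas": [
    [0, 0, 0, 8, -20, -10, 1],
    [0, 0, 0, 16, -38, -2, 1],
    [0, 0, 0, 16, -38, -2, 1],
    [0, 0, 0, 16, -38, -2, 1],
    [0, 0, 0, 16, -38, -2, 1],
    [0, 0, 0, 16, -38, -2, 1],
    [0, 0, 0, 16, -38, -2, 1],
    [0, 0, 0, 16, -38, 0, 1],
    [0, 0, 0, 16, -38, 0, 1],
    [0, 0, 0, 16, -38, 0, 1]
  ]
}}

```text
time_s: 19.0
tcp_pos: [0.446, -0.2967, 0.2283]
eef_rot: [180.0, 0.3, 178.1]
contact_force: [1.1, -0.4, -0.3]
gripper_width: 0.088
```

Request:
{"fn": "step_arm", "kwargs": {
  "deltas": [
    [0, 0, 0.14, 0, 0, 0, 1],
    [0, 0, 0.14, 0, 0, 0, 1],
    [0, 0, 0.14, 0, 0, 0, 1],
    [0, 0, 0.14, 0, 0, 0, 1],
    [0, 0, 0.14, 0, 0, 0, 1],
    [0, 0, 0.14, 0, 0, 0, 1],
    [0, 0, 0.14, 0, 0, 0, 1],
    [0, 0, 0.14, 0, 0, 0, 1],
    [0, 0, 0.14, 0, 0, 0, 1],
    [0, 0, 0.14, 0, 0, 0, 1]
  ]
}}

```text
time_s: 20.0
tcp_pos: [0.4325, -0.305, 0.2306]
eef_rot: [179.9, -0.0, 94.3]
contact_force: [-0.4, -0.9, 0.2]
gripper_width: 0.0876
```

```bash
python3 -c "
from h import *
rem(.415,-.3636,.16,84.6);print(r.get_state()['joints'])"
```

```text
t 20.0 tcp [ 0.4325 -0.305   0.2306] rot [179.9  -0.   94.3] w 0.0876 F [-0.4 -0.9  0.2]
turn [ 0.001 -0.001  0.169] shift mm [-57.2 -21.9  70.5]
[-1.39867569e+01  6.59108844e+00 -1.72805233e+01 -6.40151035e-02
 -6.60602645e+01 -7.17301888e+01]
```

Request:
{"fn": "step_arm", "kwargs": {
  "deltas": [
    [0, 0, 0.085, -19, -7, 15, 1],
    [0, 0, 0.085, -22, -8, 20, 1],
    [0, 0, 0, -12, -6, 20, 1],
    [0, 0, 0, 0, 0, 10, 1],
    [0, 0, 0, 0, 0, 0, 1]
  ]
}}

```text
time_s: 20.5
tcp_pos: [0.4076, -0.3601, 0.1659]
eef_rot: [179.8, -0.0, 83.8]
contact_force: [-1.1, -0.4, 0.4]
gripper_width: 0.0879
```

```bash
python3 -c "
from h import *
rem(.415,-.3636,.083,84.6)
a=r.capture('side')[:,:,::-1]
cv2.imwrite('pics/s6.png',cv2.resize(a[270:470,250:450],(600,600),interpolation=2))"
```

```text
t 20.5 tcp [ 0.4076 -0.3601  0.1659] rot [179.8  -0.   83.8] w 0.0879 F [-1.1 -0.4  0.4]
turn [ 0.003 -0.    -0.014] shift mm [-2.7  7.5 82.9]
```

View pics/s6.png

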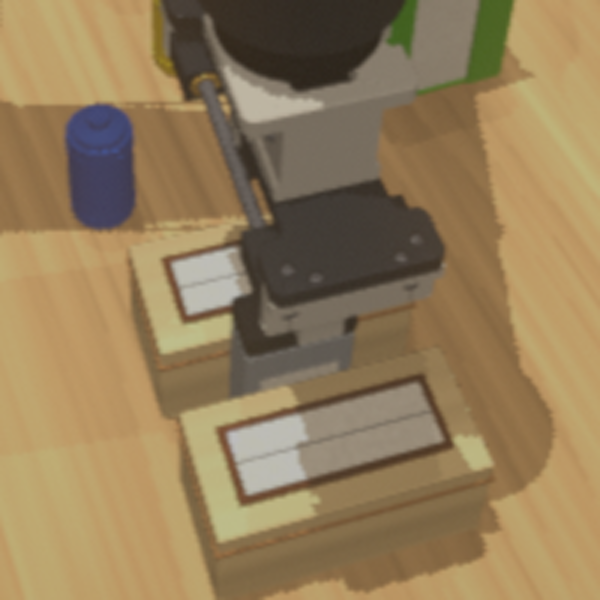

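The gripper straddles the tin along its thickness. Descending to about 83 mm, which leaves the fingertips 12 mm above the boxes.

Request:
{"fn": "step_arm", "kwargs": {
  "deltas": [
    [0, 0, -0.014, -2.5, 7.5, 10, 1],
    [0, 0, 0, 0, 0, 20, 1],
    [0, 0, 0, 0, 0, 20, 1],
    [0, 0, 0, 0, 0, 10, 1],
    [0, 0, 0, 0, 0, 0, 1]
  ]
}}

```text
time_s: 21.05
tcp_pos: [0.4213, -0.3639, 0.1081]
eef_rot: [179.3, 0.2, 85.1]
contact_force: [0.1, -0.2, 0.2]
gripper_width: 0.0876
```

```bash
python3 -c "
from h import *
rem(.415,-.3636,.083,84.6)"
```

```text
t 21.05 tcp [ 0.4213 -0.3639  0.1081] rot [179.3   0.2  85.1] w 0.0876 F [ 0.1 -0.2  0.2]
turn [0.012 0.003 0.008] shift mm [-0.2 -6.6 25. ]
```

Request:
{"fn": "step_arm", "kwargs": {
  "deltas": [
    [0.012, 0.003, 0.008, 0, -6.5, 5, 1],
    [0, 0, 0, 0, 0, 10, 1],
    [0, 0, 0, 0, 0, 8, 1],
    [0, 0, 0, 0, 0, 0, 1]
  ]
}}

```text
time_s: 21.45
tcp_pos: [0.4161, -0.3636, 0.0853]
eef_rot: [179.9, 0.1, 84.7]
contact_force: [-0.4, -0.0, -0.9]
gripper_width: 0.0878
```

```bash
python3 -c "
from h import *
rem(.415,-.3636,.083,84.6)"
```

```text
t 21.45 tcp [ 0.4161 -0.3636  0.0853] rot [1.799e+02 1.000e-01 8.470e+01] w 0.0878 F [-0.4 -0.  -0.9]
turn [0.002 0.002 0.001] shift mm [-0.1 -1.1  2.3]
```

Request:
{"fn": "step_arm", "kwargs": {
  "deltas": [
    [0, 0, 0, 0, -1, 3, 0.6],
    [0, 0, 0, 0, 0, 0, 0.2],
    [0, 0, 0, 0, 0, 0, 0],
    [0, 0, 0, 0, 0, 0, -0.2],
    [0, 0, 0, 0, 0, 0, -1],
    [0, 0, 0, 0, 0, 0, -1],
    [0, 0, 0, 0, 0, 0, -1],
    [0, 0, 0, 0, 0, 0, -1]
  ],
  "squeeze": 25
}}

```text
time_s: 22.25
tcp_pos: [0.4157, -0.3641, 0.0832]
eef_rot: [179.8, 0.1, 84.7]
contact_force: [0.4, -0.9, -0.7]
gripper_width: 0.0301
```

```bash
python3 -c "
from h import *
rem(.415,-.3636,.083,84.6)"
```

```text
t 22.25 tcp [ 0.4157 -0.3641  0.0832] rot [1.798e+02 1.000e-01 8.470e+01] w 0.0301 F [ 0.4 -0.9 -0.7]
turn [0.003 0.002 0.002] shift mm [ 0.4 -0.7  0.2]
```

Request:
{"fn": "step_arm", "kwargs": {
  "deltas": [
    [0, 0, 0, 0, 0, -6, -1],
    [0, 0, 0, 0, 0, -12, -1],
    [0, 0, 0, 0, 0, -15, -1],
    [0, 0, 0, 0, 0, -15, -1],
    [0, 0, 0, 0, 0, -15, -1]
  ]
}}

```text
time_s: 22.75
tcp_pos: [0.4138, -0.363, 0.1486]
eef_rot: [-179.9, 0.0, 84.7]
contact_force: [-0.5, -0.5, -0.3]
gripper_width: 0.0295
```

```bash
python3 -c "
from h import *
rem(.415,-.3636,.26,84.6)"
```

```text
t 22.75 tcp [ 0.4138 -0.363   0.1486] rot [-179.9    0.    84.7] w 0.0295 F [-0.5 -0.5 -0.3]
turn [-0.001  0.001  0.001] shift mm [  -0.5    1.1 -111.4]
```

Request:
{"fn": "step_arm", "kwargs": {
  "deltas": [
    [0, 0, 0, 0, 0, -20, -1],
    [0, 0, 0, 0, 0, -25, -1],
    [0, 0, 0, 0, 0, -25, -1],
    [0, 0, 0, 0, 0, -25, -1],
    [0, 0, 0, 0, 0, -10, -1],
    [0, 0, 0, 0, 0, 0, -1]
  ]
}}

```text
time_s: 23.35
tcp_pos: [0.4135, -0.3629, 0.2651]
eef_rot: [179.7, 0.1, 84.7]
contact_force: [0.3, 0.2, -1.4]
gripper_width: 0.0299
```

```bash
python3 -c "
from h import *
rem(.6199,-.0016,.26,177.7)
a=r.capture('side')[:,:,::-1]
cv2.imwrite('pics/s7.png',cv2.resize(a[170:470,250:450],(400,600),interpolation=2))"
```

```text
t 23.35 tcp [ 0.4135 -0.3629  0.2651] rot [1.797e+02 1.000e-01 8.470e+01] w 0.0299 F [ 0.3  0.2 -1.4]
turn [ 0.002  0.006 -1.624] shift mm [379.  171.9   5. ]
```

View pics/s7.png

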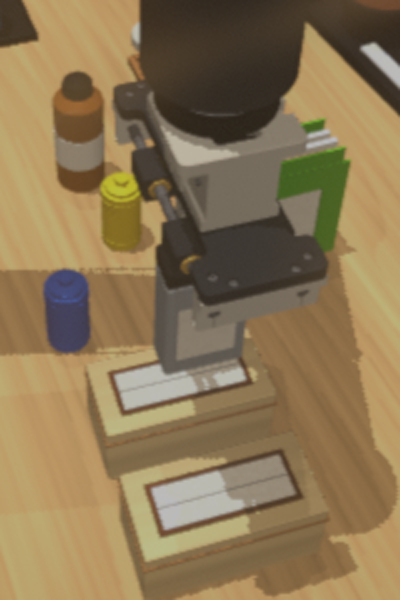

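The tin hangs straight out of the gap. Turning it before the carry.

Request:
{"fn": "step_arm", "kwargs": {
  "deltas": [
    [0, 0, -0.1, 0, 0, 0, -1],
    [0, 0, -0.13, 0, 0, 0, -1],
    [0, 0, -0.13, 0, 0, 0, -1],
    [0, 0, -0.13, 0, 0, 0, -1],
    [0, 0, -0.13, 0, 0, 0, -1],
    [0, 0, -0.13, 0, 0, 0, -1],
    [0, 0, -0.13, 0, 0, 0, -1],
    [0, 0, -0.13, 0, 0, 0, -1],
    [0, 0, -0.13, 0, 0, 0, -1],
    [0, 0, -0.13, 0, 0, 0, -1]
  ]
}}

```text
time_s: 24.4
tcp_pos: [0.4065, -0.358, 0.2472]
eef_rot: [179.7, -1.2, 160.1]
contact_force: [0.6, -0.7, -1.4]
gripper_width: 0.0299
```

Request:
{"fn": "step_arm", "kwargs": {
  "deltas": [
    [0, 0, -0.13, 0, 0, 0, -1],
    [0, 0, -0.13, 0, 0, 0, -1],
    [0, 0, -0.08, 0, 0, 0, -1],
    [0, 0, 0, 0, 0, 0, -1]
  ]
}}

```text
time_s: 24.8
tcp_pos: [0.4035, -0.356, 0.2399]
eef_rot: [179.0, -1.6, -179.4]
contact_force: [0.5, -0.3, -1.1]
gripper_width: 0.03
```

```bash
python3 -c "
from h import *
rem(.6199,-.0016,.26,177.7)"
```

```text
t 24.8 tcp [ 0.4035 -0.356   0.2399] rot [ 179.    -1.6 -179.4] w 0.03 F [ 0.5 -0.3 -1.1]
turn [ 0.017 -0.028  0.05 ] shift mm [-219.4  352.6  -19.9]
```

Request:
{"fn": "step_arm", "kwargs": {
  "deltas": [
    [0.017, -0.028, 0.05, 0, 5, -15, -1],
    [0, 0, 0, -10, 15, -8, -1],
    [0, 0, 0, -19, 30, 0, -1],
    [0, 0, 0, -19, 30, 0, -1],
    [0, 0, 0, -19, 30, 0, -1],
    [0, 0, 0, -19, 30, 0, -1],
    [0, 0, 0, -19, 30, 0, -1],
    [0, 0, 0, -19, 30, 0, -1],
    [0, 0, 0, -19, 30, 0, -1],
    [0, 0, 0, -19, 30, 0, -1]
  ]
}}

```text
time_s: 25.8
tcp_pos: [0.5796, -0.0983, 0.252]
eef_rot: [179.8, -0.9, 175.5]
contact_force: [-0.2, -0.8, -1.9]
gripper_width: 0.0296
```

```bash
python3 -c "
from h import *
rem(.6199,-.0016,.2,177.7)"
```

```text
t 25.8 tcp [ 0.5796 -0.0983  0.252 ] rot [179.8  -0.9 175.5] w 0.0296 F [-0.2 -0.8 -1.9]
turn [ 0.004 -0.016 -0.039] shift mm [-33.4  99.4  51.8]
```

Request:
{"fn": "step_arm", "kwargs": {
  "deltas": [
    [0.004, -0.016, -0.039, -10, 25, 0, -1],
    [0, 0, 0, -12, 30, 0, -1],
    [0, 0, 0, -8, 25, 0, -1],
    [0, 0, 0, -3, 12, 15, -1],
    [0, 0, 0, 0, 0, 20, -1],
    [0, 0, 0, 0, 0, 0, -1]
  ]
}}

```text
time_s: 26.4
tcp_pos: [0.6182, 0.0005, 0.2074]
eef_rot: [-179.9, -0.5, 177.1]
contact_force: [-0.9, 0.5, -1.7]
gripper_width: 0.03
```

```bash
python3 -c "
from h import *
rem(.6199,-.0016,.0943,177.7)
for n in('side','top'): cv2.imwrite('pics/%s8.png'%n,r.capture(n)[:,:,::-1])"
```

```text
t 26.4 tcp [6.182e-01 5.000e-04 2.074e-01] rot [-179.9   -0.5  177.1] w 0.03 F [-0.9  0.5 -1.7]
turn [-0.002 -0.01  -0.011] shift mm [ -2.8  -1.8 113. ]
```

View pics/side8.png

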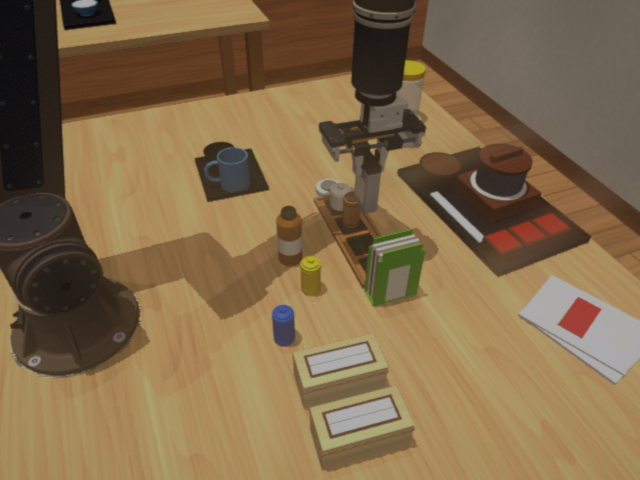

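The tin hangs upright above pad_c at (368,195). Descending.

Request:
{"fn": "step_arm", "kwargs": {
  "deltas": [
    [-0.002, -0.01, -0.011, -3, -2, 10, -1],
    [0, 0, 0, 0, 0, 20, -1],
    [0, 0, 0, 0, 0, 25, -1],
    [0, 0, 0, 0, 0, 20, -1],
    [0, 0, 0, 0, 0, 0, -1]
  ]
}}

```text
time_s: 27.0
tcp_pos: [0.6266, -0.0046, 0.1403]
eef_rot: [179.9, 0.8, 177.4]
contact_force: [-0.2, -1.0, -1.6]
gripper_width: 0.0299
```

```bash
python3 -c "
from h import *
rem(.6199,-.0016,.0943,177.7)"
```

```text
t 27.0 tcp [ 0.6266 -0.0046  0.1403] rot [179.9   0.8 177.4] w 0.0299 F [-0.2 -1.  -1.6]
turn [ 0.001  0.015 -0.006] shift mm [ 7.5  2.6 45.9]
```

Request:
{"fn": "step_arm", "kwargs": {
  "deltas": [
    [0, 0.015, -0.006, 7, 2.5, 8, -1],
    [0, 0, 0, 0, 0, 15, -1],
    [0, 0, 0, 0, 0, 12, -1],
    [0, 0, 0, 0, 0, 0, -1]
  ]
}}

```text
time_s: 27.4
tcp_pos: [0.6215, -0.0019, 0.1069]
eef_rot: [179.9, 0.2, 177.6]
contact_force: [-0.3, -0.1, -1.0]
gripper_width: 0.0298
```

```bash
python3 -c "
from h import *
rem(.6199,-.0016,.0943,177.7)"
```

```text
t 27.4 tcp [ 0.6215 -0.0019  0.1069] rot [179.9   0.2 177.6] w 0.0298 F [-0.3 -0.1 -1. ]
turn [ 0.002  0.004 -0.001] shift mm [ 1.6  0.2 12.6]
```

Request:
{"fn": "step_arm", "kwargs": {
  "deltas": [
    [0.001, 0.004, 0, 1.5, 0, 5, -1],
    [0, 0, 0, 0, 0, 4, -1],
    [0, 0, 0, 0, 0, 1, -1],
    [0, 0, 0, 0, 0, 0, -1]
  ]
}}

```text
time_s: 27.8
tcp_pos: [0.6205, -0.0017, 0.0966]
eef_rot: [179.9, 0.0, 177.7]
contact_force: [0.4, 0.4, -1.8]
gripper_width: 0.0295
```

```bash
python3 -c "
from h import *
rem(.6199,-.0016,.0943,177.7)"
```

```text
t 27.8 tcp [ 0.6205 -0.0017  0.0966] rot [179.9   0.  177.7] w 0.0295 F [ 0.4  0.4 -1.8]
turn [ 0.001  0.001 -0.001] shift mm [0.6 0.1 2.3]
```

Request:
{"fn": "step_arm", "kwargs": {
  "deltas": [
    [0, 0, 0, 0.5, 0, 1.5, -1],
    [0, 0, 0, 0, 0, 1, -1],
    [0, 0, 0, 0, 0, 0, -1]
  ]
}}

```text
time_s: 28.1
tcp_pos: [0.6204, -0.0016, 0.0946]
eef_rot: [179.9, 0.1, 177.7]
contact_force: [0.4, 0.9, -1.4]
gripper_width: 0.0301
```

```bash
python3 -c "
from h import *
rem(.6199,-.0016,.0943,177.7)"
```

```text
t 28.1 tcp [ 0.6204 -0.0016  0.0946] rot [1.799e+02 1.000e-01 1.777e+02] w 0.0301 F [ 0.4  0.9 -1.4]
turn [ 0.001  0.002 -0.001] shift mm [0.5 0.  0.3]
```

Request:
{"fn": "step_arm", "kwargs": {
  "deltas": [
    [0, 0, 0, 0, 0, 1, -1],
    [0, 0, 0, 0, 0, 0.6, -1]
  ]
}}

```text
time_s: 28.3
tcp_pos: [0.6207, -0.0018, 0.0941]
eef_rot: [180.0, 0.1, 177.7]
contact_force: [-2.2, 0.3, 5.0]
gripper_width: 0.0301
```

```bash
python3 -c "
from h import *
rem(.6199,-.0016,.0943,177.7)"
```

```text
t 28.3 tcp [ 0.6207 -0.0018  0.0941] rot [1.800e+02 1.000e-01 1.777e+02] w 0.0301 F [-2.2  0.3  5. ]
turn [ 0.001  0.002 -0.   ] shift mm [ 0.8  0.2 -0.2]
```

Request:
{"fn": "step_arm", "kwargs": {
  "deltas": [
    [0, 0, 0, 0, 0, 0, -0.25],
    [0, 0, 0, 0, 0, 0, -0.1],
    [0, 0, 0, 0, 0, 0, 0.1],
    [0, 0, 0, 0, 0, 0, 0.3],
    [0, 0, 0, 0, 0, -5, 0.4],
    [0, 0, 0, 0, 0, -20, 0.6],
    [0, 0, 0, 0, 0, -25, 1],
    [0, 0, 0, 0, 0, -30, 1],
    [0, 0, 0, 0, 0, -30, 1],
    [0, 0, 0, 0, 0, -20, 1]
  ]
}}

```text
time_s: 29.3
tcp_pos: [0.6189, -0.0023, 0.2264]
eef_rot: [-179.9, -0.2, 177.7]
contact_force: [-0.4, -0.7, 0.1]
gripper_width: 0.0868
```

```bash
python3 -c "
from h import *
rem(.4535,.0234,.23,177.7)"
```

```text
t 29.3 tcp [ 0.6189 -0.0023  0.2264] rot [-179.9   -0.2  177.7] w 0.0868 F [-0.4 -0.7  0.1]
turn [-0.001 -0.003 -0.001] shift mm [166.3  19.   -3.1]
```

Request:
{"fn": "step_arm", "kwargs": {
  "deltas": [
    [0, -0.003, 0, 15, 2, -4, 1],
    [0, 0, 0, 28, 4, 0, 1],
    [0, 0, 0, 30, 4, 0, 1],
    [0, 0, 0, 30, 4, 0, 1],
    [0, 0, 0, 30, 4, 0, 1],
    [0, 0, 0, 25, 1, 0, 1],
    [0, 0, 0, 0, 0, 0, 1]
  ]
}}

```text
time_s: 30.0
tcp_pos: [0.4588, 0.0233, 0.2359]
eef_rot: [179.9, 0.5, 177.6]
contact_force: [-0.0, 0.7, 0.3]
gripper_width: 0.0874
```

```bash
python3 -c "
from h import *
rem(.4535,.0234,.086,177.7)
for n in('side','top'): cv2.imwrite('pics/%s9.png'%n,r.capture(n)[:,:,::-1])
a=cv2.imread('pics/side9.png');cv2.imwrite('pics/s9.png',cv2.resize(a[130:330,230:450],(660,600),interpolation=2))"
```

```text
t 30.0 tcp [0.4588 0.0233 0.2359] rot [179.9   0.5 177.6] w 0.0874 F [-0.   0.7  0.3]
turn [ 0.002  0.01  -0.002] shift mm [  6.7  -0.4 149.8]
```

View pics/s9.png

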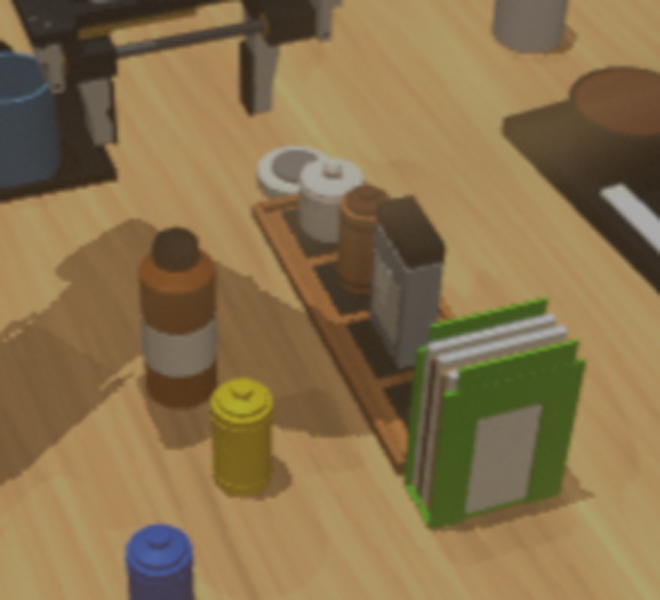

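The tin stands on pad_c with its broad side along the row. Next is the soy bottle at (290,235).

Request:
{"fn": "step_arm", "kwargs": {
  "deltas": [
    [0.002, 0.01, 0, 6.5, 0, 10, 1],
    [0, 0, 0, 0, 0, 25, 1],
    [0, 0, 0, 0, 0, 25, 1],
    [0, 0, 0, 0, 0, 10, 1],
    [0, 0, 0, 0, 0, 0, 1]
  ]
}}

```text
time_s: 30.6
tcp_pos: [0.4567, 0.0237, 0.162]
eef_rot: [-179.9, -0.1, 177.5]
contact_force: [0.1, 0.2, -0.2]
gripper_width: 0.0881
```

```bash
python3 -c "
from h import *
rem(.4535,.0234,.086,177.7)"
```

```text
t 30.6 tcp [0.4567 0.0237 0.162 ] rot [-1.799e+02 -1.000e-01  1.775e+02] w 0.0881 F [ 0.1  0.2 -0.2]
turn [-0.001 -0.002 -0.003] shift mm [ 3.1 -0.4 76.1]
```

Request:
{"fn": "step_arm", "kwargs": {
  "deltas": [
    [0, 0, 0, 3, 0, 10, 1],
    [0, 0, 0, 0, 0, 22, 1],
    [0, 0, 0, 0, 0, 22, 1],
    [0, 0, 0, 0, 0, 10, 1],
    [0, 0, 0, 0, 0, 0, 1]
  ]
}}

```text
time_s: 31.1
tcp_pos: [0.4559, 0.0244, 0.0973]
eef_rot: [-180.0, 0.1, 177.5]
contact_force: [-0.8, 0.9, 0.4]
gripper_width: 0.0873
```

```bash
python3 -c "
from h import *
rem(.4535,.0234,.086,177.7)"
```

```text
t 31.1 tcp [0.4559 0.0244 0.0973] rot [-1.800e+02  1.000e-01  1.775e+02] w 0.0873 F [-0.8  0.9  0.4]
turn [-0.     0.002 -0.004] shift mm [ 2.4 -1.1 11.3]
```

Request:
{"fn": "step_arm", "kwargs": {
  "deltas": [
    [0, 0.002, 0, 2.5, -1, 6, 1],
    [0, 0, 0, 0, 0, 4, 1],
    [0, 0, 0, 0, 0, 0, 0.7],
    [0, 0, 0, 0, 0, 0, 0.4],
    [0, 0, 0, 0, 0, 0, 0.2],
    [0, 0, 0, 0, 0, 0, -1],
    [0, 0, 0, 0, 0, 0, -1],
    [0, 0, 0, 0, 0, 0, -1],
    [0, 0, 0, 0, 0, 0, -1]
  ],
  "squeeze": 25
}}

```text
time_s: 32.0
tcp_pos: [0.4551, 0.0243, 0.0897]
eef_rot: [179.9, 0.2, 177.5]
contact_force: [-0.1, 0.1, -0.5]
gripper_width: 0.0535
```

```bash
python3 -c "
from h import *
rem(.4535,.0234,.086,177.7)"
```

```text
t 32.0 tcp [0.4551 0.0243 0.0897] rot [179.9   0.2 177.5] w 0.0535 F [-0.1  0.1 -0.5]
turn [ 0.002  0.004 -0.004] shift mm [ 1.6 -1.   3.7]
```

Request:
{"fn": "step_arm", "kwargs": {
  "deltas": [
    [0, 0, 0, 0, 0, -6, -1],
    [0, 0, 0, 0, 0, -15, -1],
    [0, 0, 0, 0, 0, -25, -1],
    [0, 0, 0, 0, 0, -30, -1],
    [0, 0, 0, 0, 0, -30, -1],
    [0, 0, 0, 0, 0, -30, -1],
    [0, 0, 0, 0, 0, -20, -1],
    [0, 0, 0, 0, 0, 0, -1]
  ]
}}

```text
time_s: 32.8
tcp_pos: [0.4511, 0.0227, 0.2513]
eef_rot: [-180.0, -0.2, 177.4]
contact_force: [0.4, 1.4, -3.4]
gripper_width: 0.0534
```

```bash
python3 -c "
from h import *
rem(.6169,-.0756,.25,177.7)
a=r.capture('side')[:,:,::-1];cv2.imwrite('pics/s10.png',cv2.resize(a[50:300,200:450],(600,600),interpolation=2))"
```

```text
t 32.8 tcp [0.4511 0.0227 0.2513] rot [-180.    -0.2  177.4] w 0.0534 F [ 0.4  1.4 -3.4]
turn [-0.001 -0.003 -0.005] shift mm [-170.1  -90.8    0.8]
```

View pics/s10.png

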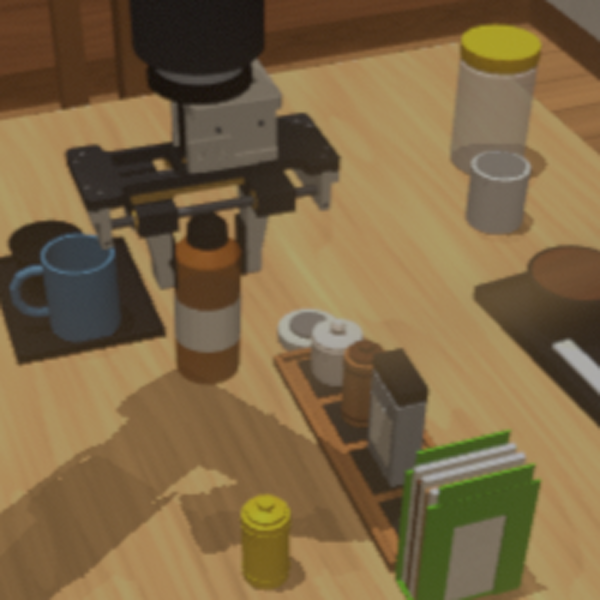

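Request:
{"fn": "step_arm", "kwargs": {
  "deltas": [
    [0, 0, -0.005, -10, -5, -3, -1],
    [0, 0, 0, -20, -11, -2, -1],
    [0, 0, 0, -25, -13, -1, -1],
    [0, 0, 0, -25, -14, 0, -1],
    [0, 0, 0, -25, -14, 0, -1],
    [0, 0, 0, -25, -14, 0, -1],
    [0, 0, 0, -20, -12, 0, -1],
    [0, 0, 0, -12, -6, 0, -1],
    [0, 0, 0, 0, 0, 0, -1]
  ]
}}

```text
time_s: 33.75
tcp_pos: [0.6116, -0.0801, 0.238]
eef_rot: [-179.8, -1.6, 177.8]
contact_force: [-1.0, 0.3, -3.2]
gripper_width: 0.0534
```

```bash
python3 -c "
from h import *
rem(.6169,-.0756,.1007,177.7)"
```

```text
t 33.75 tcp [ 0.6116 -0.0801  0.238 ] rot [-179.8   -1.6  177.8] w 0.0534 F [-1.   0.3 -3.2]
turn [-0.004 -0.028  0.003] shift mm [ -8.9   5.2 137.1]
```

Request:
{"fn": "step_arm", "kwargs": {
  "deltas": [
    [-0.004, -0.028, 0.003, -9, 5, 0, -1],
    [0, 0, 0, 0, 0, 12, -1],
    [0, 0, 0, 0, 0, 20, -1],
    [0, 0, 0, 0, 0, 15, -1],
    [0, 0, 0, 0, 0, 0, -1]
  ]
}}

```text
time_s: 34.25
tcp_pos: [0.6161, -0.075, 0.1828]
eef_rot: [180.0, -0.6, 177.7]
contact_force: [-0.4, 0.9, -2.5]
gripper_width: 0.0531
```

```bash
python3 -c "
from h import *
rem(.6169,-.0756,.1007,177.7)"
```

```text
t 34.25 tcp [ 0.6161 -0.075   0.1828] rot [180.   -0.6 177.7] w 0.0531 F [-0.4  0.9 -2.5]
turn [ 0.   -0.01 -0.  ] shift mm [-1.6 -0.5 82.1]
```

Request:
{"fn": "step_arm", "kwargs": {
  "deltas": [
    [0, -0.01, 0, -1.5, -0.5, 10, -1],
    [0, 0, 0, 0, 0, 18, -1],
    [0, 0, 0, 0, 0, 18, -1],
    [0, 0, 0, 0, 0, 10, -1],
    [0, 0, 0, 0, 0, 0, -1]
  ]
}}

```text
time_s: 34.75
tcp_pos: [0.6152, -0.0749, 0.1259]
eef_rot: [-180.0, -0.1, 177.8]
contact_force: [0.2, 0.1, -2.8]
gripper_width: 0.0529
```

```bash
python3 -c "
from h import *
rem(.6169,-.0756,.1007,177.7)"
```

```text
t 34.75 tcp [ 0.6152 -0.0749  0.1259] rot [-1.800e+02 -1.000e-01  1.778e+02] w 0.0529 F [ 0.2  0.1 -2.8]
turn [-0.001 -0.002  0.003] shift mm [-1.7 -0.6 25.2]
```

Request:
{"fn": "step_arm", "kwargs": {
  "deltas": [
    [0, -0.002, 0, -1.5, -0.5, 8, -1],
    [0, 0, 0, 0, 0, 9, -1],
    [0, 0, 0, 0, 0, 4, -1],
    [0, 0, 0, 0, 0, 0, -1]
  ]
}}

```text
time_s: 35.15
tcp_pos: [0.6179, -0.0754, 0.1054]
eef_rot: [-180.0, 0.2, 177.9]
contact_force: [-0.5, 0.1, -3.1]
gripper_width: 0.0535
```

```bash
python3 -c "
from h import *
rem(.6169,-.0756,.1007,177.7)"
```

```text
t 35.15 tcp [ 0.6179 -0.0754  0.1054] rot [-180.     0.2  177.9] w 0.0535 F [-0.5  0.1 -3.1]
turn [-0.001  0.003  0.003] shift mm [ 1.  -0.2  4.6]
```

Request:
{"fn": "step_arm", "kwargs": {
  "deltas": [
    [0, 0.003, 0, 1, 0, 2, -1],
    [0, 0, 0, 0, 0, 1.5, -1],
    [0, 0, 0, 0, 0, 1, -1],
    [0, 0, 0, 0, 0, 0, -1]
  ]
}}

```text
time_s: 35.55
tcp_pos: [0.6174, -0.0754, 0.1013]
eef_rot: [-180.0, 0.1, 177.9]
contact_force: [0.2, 0.1, -2.4]
gripper_width: 0.0535
```

```bash
python3 -c "
from h import *
rem(.6169,-.0756,.1007,177.7)"
```

```text
t 35.55 tcp [ 0.6174 -0.0754  0.1013] rot [-1.800e+02  1.000e-01  1.779e+02] w 0.0535 F [ 0.2  0.1 -2.4]
turn [-0.001  0.001  0.003] shift mm [ 0.5 -0.2  0.6]
```

Request:
{"fn": "step_arm", "kwargs": {
  "deltas": [
    [0, 0, 0, 0.5, 0, 1, -1],
    [0, 0, 0, 0, 0, 0.6, -1]
  ]
}}

```text
time_s: 35.75
tcp_pos: [0.6175, -0.0755, 0.1008]
eef_rot: [-179.9, 0.1, 177.9]
contact_force: [-2.0, 0.5, 4.6]
gripper_width: 0.0533
```

```bash
python3 -c "
from h import *
rem(.6169,-.0756,.1007,177.7)"
```

```text
t 35.75 tcp [ 0.6175 -0.0755  0.1008] rot [-1.799e+02  1.000e-01  1.779e+02] w 0.0533 F [-2.   0.5  4.6]
turn [-0.001  0.002  0.004] shift mm [ 0.6 -0.1  0.1]
```

Contact; release gently and rise straight.

Request:
{"fn": "step_arm", "kwargs": {
  "deltas": [
    [0, 0, 0, 0, 0, 0, 0.3],
    [0, 0, 0, 0, 0, 0, 0.45],
    [0, 0, 0, 0, 0, 0, 0.65],
    [0, 0, 0, 0, 0, -3, 0.8],
    [0, 0, 0, 0, 0, -12, 0.9],
    [0, 0, 0, 0, 0, -20, 1],
    [0, 0, 0, 0, 0, -30, 1],
    [0, 0, 0, 0, 0, -30, 1],
    [0, 0, 0, 0, 0, -30, 1],
    [0, 0, 0, 0, 0, -30, 1]
  ]
}}

```text
time_s: 36.75
tcp_pos: [0.6159, -0.0757, 0.2628]
eef_rot: [-179.9, -0.0, 177.9]
contact_force: [0.6, -0.3, 0.2]
gripper_width: 0.0876
```

Request:
{"fn": "step_arm", "kwargs": {
  "deltas": [
    [0, 0, 0, 15, 0, -10, 1],
    [0, 0, 0, 30, 0, 0, 1],
    [0, 0, 0, 35, 0, 0, 1],
    [0, 0, 0, 35, 0, 0, 1],
    [0, 0, 0, 35, 0, 0, 1],
    [0, 0, 0, 20, 0, 0, 1],
    [0, 0, 0, 0, 0, 0, 1]
  ]
}}

```text
time_s: 37.45
tcp_pos: [0.4434, -0.0704, 0.2849]
eef_rot: [180.0, 1.1, 178.0]
contact_force: [0.7, -0.6, 1.0]
gripper_width: 0.0879
```

```bash
python3 -c "
from h import *
rem(.4,-.5,.25,177.7)
for n in('side','top'): cv2.imwrite('pics/%s11.png'%n,r.capture(n)[:,:,::-1])
"
```

```text
t 37.45 tcp [ 0.4434 -0.0704  0.2849] rot [180.    1.1 178. ] w 0.0879 F [ 0.7 -0.6  1. ]
turn [0.    0.019 0.004] shift mm [  28.7 -430.9   34.4]
```

View pics/top11.png

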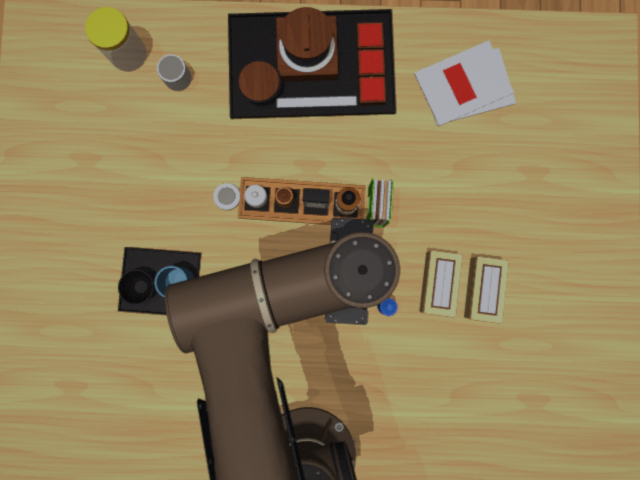

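View pics/side11.png

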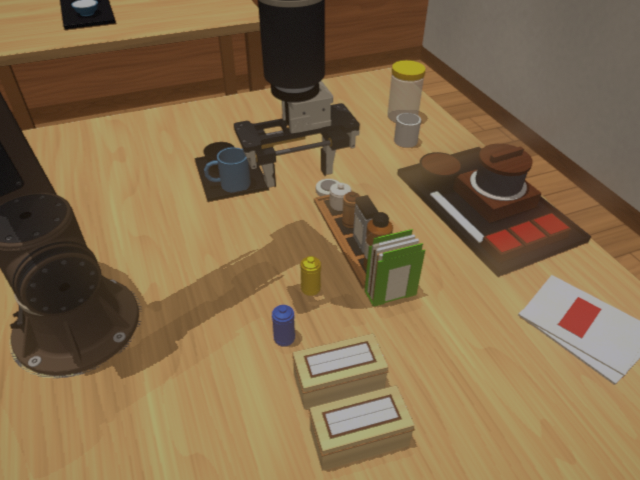

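The top view shows salt (256,196), chilli (284,197), tin (316,198) and soy (348,199), with the robot clear. The mug hasn't moved. Measuring the centring now.

Run:
```python
from h import *
np.set_printoptions(precision=4,suppress=True)
t=cv2.imread("pics/top11.png")
P=np.array([[.6257,.146],[.6226,.0721],[.6199,-.0016],[.6169,-.0756]]);H=[.064,.088,.114,.146]
b=cv2.resize(t[175:230,232:372],None,fx=5.5,fy=5.5,interpolation=2)
for p,h in zip(P,H):
    q=proj("top",np.array([*p,h]));print(q);cv2.drawMarker(b,tuple(int(v) for v in (q-[232,175])*5.5+2.2),(255,0,255),0,16,1)
cv2.imwrite("pics/f.png",b)
```

```text
[254.5924 195.1555]
[284.6567 195.8435]
[315.6904 196.2556]
[348.1828 196.4291]
```

View pics/f.png

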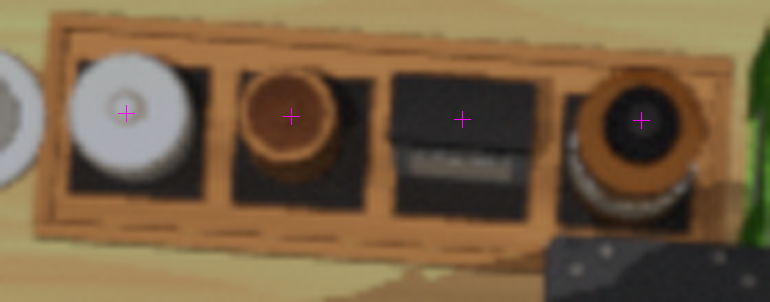

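```bash
python3 -c "
from plant import r
print(r.close_job())"
```

```text
the job is handed in; nothing more can be done
None
```

All four condiments now stand upright on the stand in height order, and I handed the job in at about 37.5 s on the robot's clock. Soy is on pad_d next to the menu holder, then the spice tin on pad_c, chilli on pad_b and salt on pad_a.

- **Spice tin:** I gripped it by its top, drew it straight up out of the gap, turned it and set it down with its broad side along the row.
- **Last checks:** Final pictures show nothing tipped. The mug and both the blue and yellow look-alikes show no movement, and the gripper was open and clear. By eye in the top view, soy and chilli are within about 2 mm of their pad centres. Salt and the tin measure about 3–4 mm off across the row. The camera calibration is only good to about 2 mm, so I left them as they were.
- **What went wrong:** On the first descent to the chilli, the gripper body touched the menu holder's top edge with about 10 N, below the 40 N limit. I backed off and picked it up with the jaws turned diagonally. Pictures taken afterwards show no displacement.

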